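Clear the sandal bench: nest the hardware cups and put the tools in their cradles

ROBOT

A 6-joint arm with a two-finger parallel gripper is mounted at the origin on the work surface. World frame = base frame: x ahead of the robot, y to its left, z up, the work surface at z = 0. Lengths are in mm, angles in rad, forces in N, time in s.
With the tool pointing down it reaches from about 425 to 950 mm from the base axis. Payload 3.5 kg.
Tool frame: the origin (TCP) lies midway between the tips of the shut fingers; the grasp point (between the pads) lies 19 mm behind it (env.pinch_z is the distance from the TCP to the grasp point, in mm); z points along the fingers, y is the line along which they close (so a half turn about z gives the same grasp; the last joint's range is limited). The gripper opens to 85 mm and grips with 20 to 120 N. Pads are 22 mm wide; open, the fingers measure 114 mm over their backs; the gripper's body (76 mm by 85 mm) begins 54 mm behind the grasp point. The pads swing forward as they close: fully open they stand 13 mm farther back than shut.
Start: joints at [-1.368, 0.286, 1.577, -0, 1.279, -0.15], TCP at [233.253, -633.403, 231.325] pointing down, gripper open.
Joint ranges: [-2.77, 2.77], [-0.9, 2.22], [0.21, 2.48], [-1.53, 4.67], [0.24, 2.81], [-2.84, 2.84]. Speed limits (rad/s): [2.79, 2.79, 3.14, 3.14, 3.14, 3.14].

INTERFACE

Orientations are given as a unit quaternion [x, y, z, w].
In Python, from workcell import env, optics, ticket gives the robot as it stands. The module is installed in compiled form; this text tells all that it offers.
- The arm moves only by the tool step_arm, never from a script. Its argument "motion" is a list of rows, each an object with "translation": the shift along the tool's x, y, z in units of 0.2 m (1.0 is 0.2 m), a list of three; "yaw": the turn about the tool's z in units of pi/2 rad (1.0 is pi/2 rad). In form: [{"translation": [x, y, z], "yaw": yaw}, ...]. A call has 1 to 10 rows; each row shifts and turns the commanded pose from where the row before left it, along the tool's axes as they then stand; what a row does not reach is not made up. A row lasts 1/10 s, in which the tool goes at most 50 mm and 8.59 degrees, less where a joint would pass 70% of its speed; a pose out of reach is approached as far as the arm can. A call with a number of a shift or a turn outside -1 to 1 is refused whole. A call with a gripper value outside its range is refused whole. "fingers" is the opening, from 0 (shut) to 1 (fully open), set as the call begins (left out, the last holds). The fingers move at their own pace and stop on an object; "grip_force" is the grip in N (left out, the last holds). Time passes only in rows, so rows that do not move let the fingers close. It gives the time, the measured TCP pose, the force, the opening and the grip force at its end, in the units of the state.
- env.state(): the state, without advancing time (a new reading comes with each control period).
- optics.get_image(name): name is "scene" or "side" or "wrist"; returns (picture, depth): 480x640x3 uint8, red, green, blue; 480x640 float32, mm along the optical axis (not along the pixel's ray), 0 where there is no reading.
- optics.camera_params(name): a dict with "fx", "fy", "cx", "cy" (pixels), "rvec" (rotation vector, rad) and "tvec" (3), from world to camera coordinates, as OpenCV has them. Camera axes: x right, y down, z forward; pixel columns grow to the right and rows downward; lengths in mm; the calibration is good to about 2 mm. The wrist camera is an equidistant fisheye: a pixel r from the principal point sees the ray r / f radians off the axis. A picture is of the moment at which its call begins: read the wrist's pose just before it. camera_params takes no time and is no camera call; for the wrist camera it gives the pose at the moment of the call.
- ticket.finish_job(): hands the job in; it is judged then, once.
The state is a dict: "time_s": time; "qpos": joint angles; "dq": joint speeds; "joint_torque": joint torques, N m; "position": TCP position; "ee_rot": TCP orientation; "contact_force": force on the tool from outside, world axes, zero at the start; "ft_torque": the same for the moment, N m; "grip_width": finger opening in mm; "grip_force": force on a finger pad.
Only numpy, scipy, OpenCV 4.12 (cv2) and the standard library are available. Lean on these libraries where they do the work, as an engineer would, in place of code of your own. Each camera call takes 0.05 s, during which the arm holds its last target. There are 200 camera calls.

TASK

Clear the cutting mat for the next pair of sandals: nest every loose metal cup, upright and fully home, into the one stack that starts with the cup on the round cork pad, and keep that stack on the pad. Lay the hammer in the narrow tool cradle and the punch pliers in the wide one, each level and down on both saddles with its balance point midway between them. Leave the other things on the bench where they are.

Things in the scene. Friction and masses are not known exactly. Their poses are not given: they have to be found in the camera images.
- cup_0: bare-metal tapered cup, 74 mm tall, 66 across the rim outside, 40 at the foot, wall 2.5, inside floor 25 above its underside, 70 g. All cups are alike; one fully nested stands 25 higher than the one below, 2 play all round. Origin: centre of the underside, z up. This one already stands upright on the cork pad and is the bottom of the stack.
- cup_1: bare-metal tapered cup, 74 mm tall, 66 across the rim outside, 40 at the foot, wall 2.5, inside floor 25 above its underside, 70 g. All cups are alike; one fully nested stands 25 higher than the one below, 2 play all round. Origin: centre of the underside, z up. Starts upright on the mat; may be absent (4 to 6 of the six are there).
- cup_2: bare-metal tapered cup, 74 mm tall, 66 across the rim outside, 40 at the foot, wall 2.5, inside floor 25 above its underside, 70 g. All cups are alike; one fully nested stands 25 higher than the one below, 2 play all round. Origin: centre of the underside, z up. Starts upright on the mat; may be absent (4 to 6 of the six are there).
- cup_3: bare-metal tapered cup, 74 mm tall, 66 across the rim outside, 40 at the foot, wall 2.5, inside floor 25 above its underside, 70 g. All cups are alike; one fully nested stands 25 higher than the one below, 2 play all round. Origin: centre of the underside, z up. Starts upright on the mat; may be absent (4 to 6 of the six are there).
- cup_4: bare-metal tapered cup, 74 mm tall, 66 across the rim outside, 40 at the foot, wall 2.5, inside floor 25 above its underside, 70 g. All cups are alike; one fully nested stands 25 higher than the one below, 2 play all round. Origin: centre of the underside, z up. Starts upright on the mat; may be absent (4 to 6 of the six are there).
- cup_5: bare-metal tapered cup, 74 mm tall, 66 across the rim outside, 40 at the foot, wall 2.5, inside floor 25 above its underside, 70 g. All cups are alike; one fully nested stands 25 higher than the one below, 2 play all round. Origin: centre of the underside, z up. Starts upright on the mat; may be absent (4 to 6 of the six are there).
- cup_6: bare-metal tapered cup, 74 mm tall, 66 across the rim outside, 40 at the foot, wall 2.5, inside floor 25 above its underside, 70 g. All cups are alike; one fully nested stands 25 higher than the one below, 2 play all round. Origin: centre of the underside, z up. Starts upright on the mat; may be absent (4 to 6 of the six are there).
- pad: round cork pad fixed to the bench, 96 mm across, 6 thick, in the far row of the cups. Origin: centre of its underside.
- hammer: cobbler's hammer lying flat, 26 mm thick throughout, 0.3 kg. Origin: on its underside at the point to grip, near the balance; x along the handle to the head, z up. Wooden handle 26 wide (y), from x -120 to +60; dark steel head x +60 to +86, 80 long in y.
- pliers: hole-punch pliers, latched shut (one rigid thing), lying flat, 0.28 kg. Origin: on its underside at the point to grip, near the balance; x towards the jaws, z up. Two parallel black handles, together 44 mm wide (y), 20 thick, x -100 to +60; steel pivot block 44 wide, 22 thick, to +95; jaws and wheel to +129, 26 high.
- hammer_cradle_seat (a point): the narrower wooden cradle, fixed; base 125 x 66 mm. Two saddles, 12 thick, 43 to either side of this point along x; prongs lean outward, 32 apart at the saddle floor, 52 at the top (71 above the bench). Point: midway between the saddles at floor height, 45 above the bench; x along the tool, z up. The hammer's origin goes here, either way round.
- pliers_cradle_seat (a point): the wider wooden cradle, fixed; base 125 x 84 mm. Two saddles, 12 thick, 43 to either side of this point along x; prongs lean outward, 50 apart at the saddle floor, 70 at the top (71 above the bench). Point: midway between the saddles at floor height, 45 above the bench; x along the tool, z up. The pliers' origin goes here, either way round.
- spool: bystander among the cups: solid spool of red thread standing upright, 48 across, 58 tall (mm); origin at the centre of its underside. Leave alone.
- dye_jar: bystander among the cups: closed amber glass jar, 48 across, 68 tall (mm); origin at the centre of its underside. Leave alone.
- sandal: bystander: sandal lying on the far side, 225 by 75, 18 thick with a strap to 44 (mm); origin at the centre of its underside. Leave alone.
- glue_bottle: bystander: white glue bottle standing on the far side, 60 across, 150 tall (mm); origin at the centre of its underside. Leave alone.
- leather_strap: bystander: strip of stiff sole leather on the far side, 25 by 260, 5 thick (mm); origin at the centre of its underside. Leave alone.

How it is judged (in metres and radians):
At the end, for the whole second after the job is handed in: cup_0 upright, within 25 mm of the pad's centre; every other cup upright (0.08 rad), 21 to 29 mm above another cup and within 6 mm of its axis. Each tool at rest in its own cradle: origin within 20 mm of the seat point, -4 to +5 mm in height, aligned within 0.17 rad, level within 0.1 (horizontal distance between cup_0 and pad below 0.025 m and height (world z) of cup_0 below 0.012 m and angle between cup_0's own z axis and vertical below 0.06 rad and angle between each of cup_1, cup_2, cup_3, cup_4, cup_5, cup_6's own z axis and vertical below 0.08 rad and horizontal distance between each of cup_1, cup_2, cup_3, cup_4, cup_5, cup_6 and pad below 0.035 m and height (world z) of each of cup_1, cup_2, cup_3, cup_4, cup_5, cup_6 above 0.022 m and linear speed of each of cup_1, cup_2, cup_3, cup_4, cup_5, cup_6, hammer, pliers below 0.02 m/s and ((horizontal distance between cup_1 and cup_0 below 0.006 m and z of cup_1 in the frame of cup_0 between 0.021 and 0.029 m) or (horizontal distance between cup_1 and cup_2 below 0.006 m and z of cup_1 in the frame of cup_2 between 0.021 and 0.029 m) or (horizontal distance between cup_1 and cup_3 below 0.006 m and z of cup_1 in the frame of cup_3 between 0.021 and 0.029 m) or (horizontal distance between cup_1 and cup_4 below 0.006 m and z of cup_1 in the frame of cup_4 between 0.021 and 0.029 m) or (horizontal distance between cup_1 and cup_5 below 0.006 m and z of cup_1 in the frame of cup_5 between 0.021 and 0.029 m) or (horizontal distance between cup_1 and cup_6 below 0.006 m and z of cup_1 in the frame of cup_6 between 0.021 and 0.029 m)) and ((horizontal distance between cup_2 and cup_0 below 0.006 m and z of cup_2 in the frame of cup_0 between 0.021 and 0.029 m) or (horizontal distance between cup_2 and cup_1 below 0.006 m and z of cup_2 in the frame of cup_1 between 0.021 and 0.029 m) or (horizontal distance between cup_2 and cup_3 below 0.006 m and z of cup_2 in the frame of cup_3 between 0.021 and 0.029 m) or (horizontal distance between cup_2 and cup_4 below 0.006 m and z of cup_2 in the frame of cup_4 between 0.021 and 0.029 m) or (horizontal distance between cup_2 and cup_5 below 0.006 m and z of cup_2 in the frame of cup_5 between 0.021 and 0.029 m) or (horizontal distance between cup_2 and cup_6 below 0.006 m and z of cup_2 in the frame of cup_6 between 0.021 and 0.029 m)) and ((horizontal distance between cup_3 and cup_0 below 0.006 m and z of cup_3 in the frame of cup_0 between 0.021 and 0.029 m) or (horizontal distance between cup_3 and cup_1 below 0.006 m and z of cup_3 in the frame of cup_1 between 0.021 and 0.029 m) or (horizontal distance between cup_3 and cup_2 below 0.006 m and z of cup_3 in the frame of cup_2 between 0.021 and 0.029 m) or (horizontal distance between cup_3 and cup_4 below 0.006 m and z of cup_3 in the frame of cup_4 between 0.021 and 0.029 m) or (horizontal distance between cup_3 and cup_5 below 0.006 m and z of cup_3 in the frame of cup_5 between 0.021 and 0.029 m) or (horizontal distance between cup_3 and cup_6 below 0.006 m and z of cup_3 in the frame of cup_6 between 0.021 and 0.029 m)) and ((horizontal distance between cup_4 and cup_0 below 0.006 m and z of cup_4 in the frame of cup_0 between 0.021 and 0.029 m) or (horizontal distance between cup_4 and cup_1 below 0.006 m and z of cup_4 in the frame of cup_1 between 0.021 and 0.029 m) or (horizontal distance between cup_4 and cup_2 below 0.006 m and z of cup_4 in the frame of cup_2 between 0.021 and 0.029 m) or (horizontal distance between cup_4 and cup_3 below 0.006 m and z of cup_4 in the frame of cup_3 between 0.021 and 0.029 m) or (horizontal distance between cup_4 and cup_5 below 0.006 m and z of cup_4 in the frame of cup_5 between 0.021 and 0.029 m) or (horizontal distance between cup_4 and cup_6 below 0.006 m and z of cup_4 in the frame of cup_6 between 0.021 and 0.029 m)) and ((horizontal distance between cup_5 and cup_0 below 0.006 m and z of cup_5 in the frame of cup_0 between 0.021 and 0.029 m) or (horizontal distance between cup_5 and cup_1 below 0.006 m and z of cup_5 in the frame of cup_1 between 0.021 and 0.029 m) or (horizontal distance between cup_5 and cup_2 below 0.006 m and z of cup_5 in the frame of cup_2 between 0.021 and 0.029 m) or (horizontal distance between cup_5 and cup_3 below 0.006 m and z of cup_5 in the frame of cup_3 between 0.021 and 0.029 m) or (horizontal distance between cup_5 and cup_4 below 0.006 m and z of cup_5 in the frame of cup_4 between 0.021 and 0.029 m) or (horizontal distance between cup_5 and cup_6 below 0.006 m and z of cup_5 in the frame of cup_6 between 0.021 and 0.029 m)) and ((horizontal distance between cup_6 and cup_0 below 0.006 m and z of cup_6 in the frame of cup_0 between 0.021 and 0.029 m) or (horizontal distance between cup_6 and cup_1 below 0.006 m and z of cup_6 in the frame of cup_1 between 0.021 and 0.029 m) or (horizontal distance between cup_6 and cup_2 below 0.006 m and z of cup_6 in the frame of cup_2 between 0.021 and 0.029 m) or (horizontal distance between cup_6 and cup_3 below 0.006 m and z of cup_6 in the frame of cup_3 between 0.021 and 0.029 m) or (horizontal distance between cup_6 and cup_4 below 0.006 m and z of cup_6 in the frame of cup_4 between 0.021 and 0.029 m) or (horizontal distance between cup_6 and cup_5 below 0.006 m and z of cup_6 in the frame of cup_5 between 0.021 and 0.029 m)) and horizontal distance between hammer and hammer_cradle_seat below 0.02 m and z of hammer in the frame of hammer_cradle_seat between -0.004 and 0.005 m and angle between the x axis of hammer and the x axis of hammer_cradle_seat, either way round below 0.17 rad and angle between each of hammer, pliers's own z axis and vertical below 0.1 rad and horizontal distance between pliers and pliers_cradle_seat below 0.02 m and z of pliers in the frame of pliers_cradle_seat between -0.004 and 0.005 m and angle between the x axis of pliers and the x axis of pliers_cradle_seat, either way round below 0.17 rad); the robot touches nothing.
It fails at once if a bystander (spool, dye jar, sandal, glue bottle, leather strip) is moved more than 25 mm (distance of any of spool, dye_jar, sandal, glue_bottle, leather_strap from where it was at the start of the episode above 0.025 m).
Of cup_1, cup_2, cup_3, cup_4, cup_5, cup_6 only 4 to 6 are there at a start; the rules pass over those that are not, and their reading is None.
At some moment in a run one of hammer, pliers may be knocked a few centimetres aside while the robot is not near it.
It also fails if it takes over 210 s, if anything falls off the work surface, if the arm or the gripper's body presses on something with over 40 N, if the wrist force passes 120 N, or if a joint passes its speed limit or range.

## Working session

There is one attempt and no reset: what is moved stays moved. The work goes in short steps, Python scripts to look and compute and a tool call to move; the robot and the scene stay as the last step left them, time stands still between calls to the robot, and variables do not carry over. Pictures are saved under pics/ and viewed, at most 14 in all, crops included, and the job is handed in when it is done.

Besides the shell and the picture viewer there is one more tool, called after "Call:" as name(argument=value, ...) on one line, values as JSON. step_arm: Moves the arm, as the interface text tells. Its arguments: {"type":"object","properties":{"motion":{"type":"array"},"fingers":{"type":"number"},"grip_force":{"type":"number"}},"required":["motion"]}

```bash
mkdir -p pics; ls; python3 - <<'E'
from workcell import env,optics
import cv2,numpy as np
for n in("scene","side"):
    p,d=optics.get_image(n); cv2.imwrite(f"pics/{n}0.png",p[:,:,::-1]); np.savez(f"{n}0.npz",p=p,d=d); print(optics.camera_params(n))
print(env.state(),env.pinch_z)
E
```

```text
pics
{'fx': 548.5572314258702, 'fy': 548.5572314258702, 'cx': 321.1019581088527, 'cy': 235.31159061827833, 'rvec': array([ 2.05368304,  1.23595796, -0.55862724]), 'tvec': array([-247.37666743, -329.43103962, 1745.31151361])}
{'fx': 447.67666157842314, 'fy': 447.67666157842314, 'cx': 313.513989647357, 'cy': 239.71421673911004, 'rvec': array([ 0.30380239, -2.65319999,  1.39878227]), 'tvec': array([594.28314564, 136.29401125, 891.27183827])}
{'time_s': 0.1, 'qpos': array([-1.36804200e+00,  2.87105979e-01,  1.57806219e+00,  2.43056835e-05,
        1.27862250e+00, -1.49998900e-01]), 'dq': array([-1.63138761e-03, -4.72205328e-03, -4.04401609e-03, -9.58432686e-04,
       -3.24749982e-05, -1.55202257e-04]), 'joint_torque': array([ 6.60789683e-04, -4.07298231e+01, -2.93698686e+01, -1.61101379e-04,
        3.41009872e-03,  1.30828698e-05]), 'position': array([ 233.1103171 , -632.81855068,  230.04913725]), 'ee_rot': array([ 9.84485948e-01,  1.75459995e-01, -1.73561230e-05, -1.09893520e-03]), 'contact_force': array([ 0.13682535,  0.30989563, -0.08861506]), 'ft_torque': array([ 0.02825789,  0.03568943, -0.02686818]), 'grip_force': 0.0, 'grip_width': 85.59870917267354} 18.700000000000003
```

View pics/scene0.png

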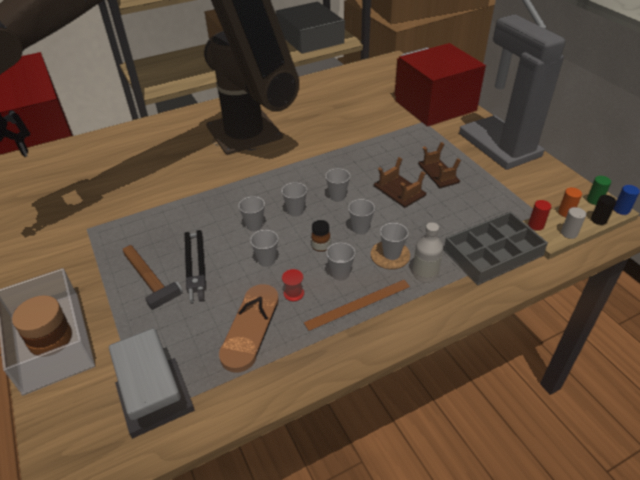

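View pics/side0.png

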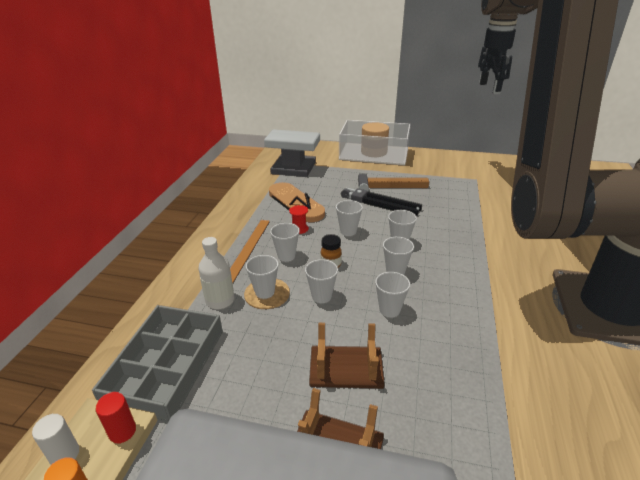

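The scene shows six loose cups at scene px (252,212), (294,198), (338,184), (361,216), (264,247) and (340,261). cup_0 is on the pad at (393,240), the hammer at (150,275) and the pliers at (195,265). The wide cradle is at (400,185) and the narrow one at (438,167). The side view agrees.

```bash
cat > h.py <<'E'
import numpy as np,cv2
from workcell import env,optics
def RT(name):
    c=optics.camera_params(name); return c,cv2.Rodrigues(np.array(c['rvec']))[0],np.array(c['tvec'])
def cloud(name,d,c=None):
    c,R,t=RT(name) if c is None else c
    v,u=np.mgrid[:480,:640]
    if name=='wrist':
        a=(u-c['cx'])/c['fx'];b=(v-c['cy'])/c['fy'];r=np.hypot(a,b)+1e-9
        k=np.tan(np.minimum(r,1.45))/r; X=np.stack([a*k*d,b*k*d,d],-1)
    else: X=np.stack([(u-c['cx'])/c['fx']*d,(v-c['cy'])/c['fy']*d,d],-1)
    W=(X-t)@R; W[d<=0]=np.nan; return W
def topmap(Ws,ps,x0=350,x1=950,y0=-550,y1=450):
    """height map, 2mm cells; rows x, cols y"""
    H=np.full(((x1-x0)//2,(y1-y0)//2),-99.);C=np.zeros(H.shape+(3,),np.uint8)
    for W,p in zip(Ws,ps):
        w=W.reshape(-1,3);q=p.reshape(-1,3);o=np.isfinite(w[:,0])&(w[:,2]>-15)&(w[:,2]<200);w=w[o];q=q[o]
        i=((w[:,0]-x0)//2).astype(int);j=((w[:,1]-y0)//2).astype(int)
        m=(i>=0)&(i<H.shape[0])&(j>=0)&(j<H.shape[1]);o=np.argsort(w[:,2][m])
        for a,b,z,col in zip(i[m][o],j[m][o],w[:,2][m][o],q[m][o]):
            if z>H[a,b]: H[a,b]=z;C[a,b]=col
    return H,C
def circ(P):
    A=np.c_[2*P,np.ones(len(P))];s=np.linalg.lstsq(A,(P**2).sum(1),rcond=None)[0]
    return s[0],s[1],np.sqrt(s[2]+s[0]**2+s[1]**2)
E
python3 - <<'E'
from h import *
Ws,ps=[],[]
for n in("scene","side"):
    f=np.load(n+"0.npz");W=cloud(n,f['d']);Ws.append(W);ps.append(f['p'])
    w=W.reshape(-1,3);o=(w[:,0]>400)&(w[:,0]<900)&(abs(w[:,1])<500)
    print(n,np.nanpercentile(w[o,2],[1,10,30,50,90,99]))
H,C=topmap(Ws,ps)
np.save("H.npy",H)
cl=np.clip(H,0,90)/90*255
im=cv2.applyColorMap(cl.astype(np.uint8),cv2.COLORMAP_JET)
im=np.vstack([C[:,:,::-1],im]);cv2.imwrite("pics/top0.png",im[::-1,::-1] if 0 else im);print(im.shape)
E
```

```text
scene [-756.73244718 -750.1404954    -0.96315618    1.35029341   41.95063946
  110.71793529]
side [ -0.13800628   1.20581745   2.4166789    4.34347277  59.82504003
 110.35548796]
(600, 500, 3)
```

View pics/top0.png

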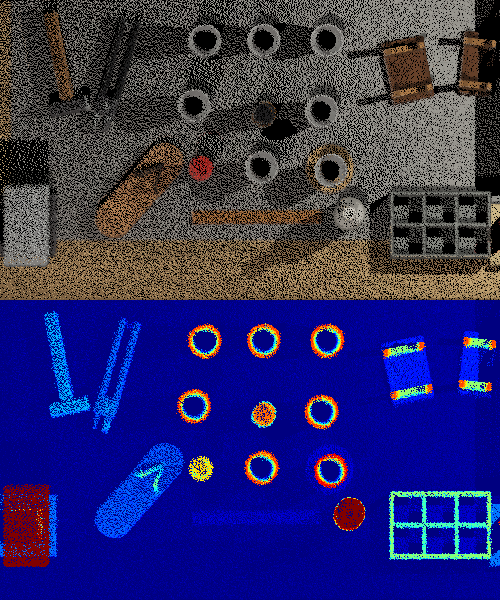

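The top-down map (x down, y right, 2 mm cells) shows six loose cup rims at px (205,41), (263,40), (327,40), (193,105), (321,111), (261,166) and cup_0 at (329,169). Also visible are the jar (264,113), spool (200,167), hammer (63,65), pliers (115,75), wide cradle (408,70) and narrow cradle (476,63). Now I'll measure each one.

```bash
cat >> h.py <<'E'
def rims(W,zlo,zhi,x=(370,800),y=(-230,170),tol=2):
    """circle fits of rim-height points, clustered"""
    w=W[np.isfinite(W[...,0])];o=(w[:,2]>zlo)&(w[:,2]<zhi)&(w[:,0]>x[0])&(w[:,0]<x[1])&(w[:,1]>y[0])&(w[:,1]<y[1]);w=w[o]
    g=np.zeros(((x[1]-x[0])//2,(y[1]-y[0])//2),np.uint8);i=((w[:,0]-x[0])//2).astype(int);j=((w[:,1]-y[0])//2).astype(int);g[i,j]=1
    n,L=cv2.connectedComponents(cv2.dilate(g,np.ones((5,5),np.uint8)));l=L[i,j];out=[]
    for k in range(1,n):
        q=w[l==k]
        if len(q)<40: continue
        c=circ(q[:,:2])
        for _ in range(6):
            r=np.hypot(*(q[:,:2]-c[:2]).T);m=abs(r-c[2])<4;c=circ(q[m,:2]) if m.sum()>20 else c
        out.append((*np.round(c,1),int(m.sum()),round(float(q[:,2].max()),1)))
    return out
E
python3 - <<'E'
from h import *
Ws={}
for n in("scene","side"):
    f=np.load(n+"0.npz");Ws[n]=cloud(n,f['d'])
    print(n,*rims(Ws[n],70,77),'pad/c0',*rims(Ws[n],77.5,84),sep="\n")
A=np.concatenate([W.reshape(-1,3) for W in Ws.values()]);A=A[np.isfinite(A[:,0])]
def box(x,y,z):
    o=(A[:,0]>x[0])&(A[:,0]<x[1])&(A[:,1]>y[0])&(A[:,1]<y[1])&(A[:,2]>z[0])&(A[:,2]<z[1]);return A[o]
for nm,b in dict(wide=((410,560),(210,320),(50,90)),narrow=((400,560),(350,480),(50,90)),hammer=((360,580),(-475,-372),(12,40)),pliers=((360,640),(-385,-260),(11,40)),spool=((650,720),(-180,-120),(45,70)),jar=((540,610),(-60,10),(50,80))).items():
    q=box(*b);r=cv2.minAreaRect(q[:,:2].astype(np.float32));print(nm,len(q),np.round(r[0],1),np.round(r[1],1),round(r[2],1),np.round(np.percentile(q[:,2],[5,50,99]),1))
    if nm in('wide','narrow'):
        l=cv2.kmeans(q[:,:2].astype(np.float32),4,None,(3,50,.1),10,cv2.KMEANS_PP_CENTERS);print(np.round(l[2],1).tolist(),np.round(l[2].mean(0),1))
    if nm in('hammer','pliers'):
        u,s,v=np.linalg.svd(q[:,:2]-q[:,:2].mean(0),full_matrices=False);print('pca',v[0],np.round(q[:,:2].mean(0)))
E
```

```text
scene
(np.float64(434.1), np.float64(-139.4), np.float64(31.0), 106, 76.7)
(np.float64(433.8), np.float64(104.5), np.float64(30.8), 88, 76.6)
(np.float64(433.1), np.float64(-21.4), np.float64(31.3), 92, 76.8)
(np.float64(563.9), np.float64(-161.1), np.float64(31.2), 120, 76.9)
(np.float64(575.1), np.float64(93.9), np.float64(31.0), 113, 76.9)
(np.float64(686.9), np.float64(-26.1), np.float64(31.0), 131, 76.9)
(np.float64(693.2), np.float64(112.1), np.float64(30.2), 114, 77.0)
pad/c0
(np.float64(693.3), np.float64(112.1), np.float64(31.0), 105, 83.4)
side
(np.float64(430.9), np.float64(-140.1), np.float64(31.0), 130, 77.0)
(np.float64(430.4), np.float64(-22.2), np.float64(31.0), 163, 76.9)
(np.float64(430.6), np.float64(104.3), np.float64(31.2), 212, 76.9)
(np.float64(560.7), np.float64(-161.5), np.float64(31.2), 121, 77.0)
(np.float64(572.1), np.float64(93.7), np.float64(31.1), 198, 76.8)
(np.float64(575.1), np.float64(-21.6), np.float64(17.7), 33, 71.5)
(np.float64(684.1), np.float64(-26.7), np.float64(31.3), 152, 76.6)
(np.float64(690.0), np.float64(111.6), np.float64(30.0), 158, 7
[... 166 characters left out ...]
. ] [103.4  86.7] 10.7 [51.1 64.5 74.3]
[[526.5, 308.5], [455.29998779296875, 225.0], [539.5, 241.89999389648438], [442.20001220703125, 292.1000061035156]] [490.9 266.9]
narrow 617 [479.3 404.4] [ 66.2 103.1] 84.6 [51.5 65.8 74. ]
[[432.5, 386.0], [517.7999877929688, 377.3999938964844], [522.7999877929688, 427.20001220703125], [438.5, 435.70001220703125]] [477.9 406.6]
hammer 1659 [ 475.5 -416.8] [207.6  79.4] 3.2 [14.6 25.3 30.2]
pca [0.97828049 0.20728552] [ 497. -423.]
pliers 1869 [ 500.  -321.5] [ 73.4 231.3] 65.5 [12.6 20.1 28.5]
pca [ 0.95251379 -0.30449547] [ 508. -323.]
spool 498 [ 687.2 -148. ] [49.6 48.8] 40.2 [48.6 58.6 61.8]
jar 545 [578.7 -22.6] [43.  46.7] 61.3 [53.1 67.9 71.9]
```

```bash
cat >> h.py <<'E'
def tools(A):
    """A Nx3 points -> hammer and pliers pose (origin xy, x-axis angle deg)"""
    out={}
    def fit(P):
        for _ in range(5):
            vx,vy,a,b=cv2.fitLine(P.astype(np.float32),cv2.DIST_HUBER,0,.01,.01).ravel()
            d=abs((P-[a,b])@[-vy,vx]);
            P=P[d<max(15,2.5*np.median(d))]
        s=np.sign(vx);return np.array([vx,vy])*s,np.array([a,b])
    q=A[(A[:,2]>12)&(A[:,2]<40)]
    for nm,y in dict(hammer=(-490,-372),pliers=(-385,-240)).items():
        p=q[(q[:,0]>350)&(q[:,0]<660)&(q[:,1]>y[0])&(q[:,1]<y[1]),:2]
        out[nm]=(p,fit)
    return out
def go(target,ang):
    """tool-frame shift (units) and yaw to put TCP at target with tool x at ang deg"""
    from scipy.spatial.transform import Rotation as Ro
    s=env.state();R=Ro.from_quat(s['ee_rot']).as_matrix();a=np.degrees(np.arctan2(R[1,0],R[0,0]))
    print('pos',np.round(s['position'],1),'ang',round(a,1),'d',np.round(R.T@(np.array(target)-s['position'])/200,3),'yaw',round((a-ang)/90,3))
E
python3 - <<'E'
from h import *
A=np.concatenate([cloud(n,np.load(n+"0.npz")['d']).reshape(-1,3) for n in("scene","side")]);A=A[np.isfinite(A[:,0])]
T=tools(A)
p,fit=T['hammer'];v,c=fit(p[p[:,0]<515]);n=np.array([-v[1],v[0]])
s=(p-c)@v;t=(p-c)@n;hd=abs(t)>22
print('hammer dir',np.degrees(np.arctan2(v[1],v[0])),'s range',np.percentile(s[abs(t)<16],[.5,99.5]),'head s',np.percentile(s[hd],[1,50,99]),'t',np.percentile(t[hd],[1,99]),'c',c)
S=np.percentile(s[hd],50)-73;print('origin',c+S*v)
p,fit=T['pliers']
r=cv2.minAreaRect(p.astype(np.float32));v,c=fit(p);
# keep points near
for k in range(3):
    n=np.array([-v[1],v[0]]);s=(p-c)@v;t=(p-c)@n;m=abs(t)<30;p2=p[m];s=s[m];t=t[m]
    b=[(lo,(np.percentile(t[(s>lo)&(s<lo+15)],3)+np.percentile(t[(s>lo)&(s<lo+15)],97))/2) for lo in np.arange(s.min()+5,s.min()+150,15) if ((s>lo)&(s<lo+15)).sum()>15]
    b=np.array(b);k1,k0=np.polyfit(b[:,0]+7.5,b[:,1],1);c=c+k0*n;v=v+k1*n;v/=np.linalg.norm(v)
s=(p2-c)@v;t=(p2-c)@np.array([-v[1],v[0]])
print('pliers dir',np.degrees(np.arctan2(v[1],v[0])),'s',np.percentile(s,[.5,99.5]),'t',np.percentile(t,[1,99]),'origin(from tail)',c+(np.percentile(s,.5)+100)*v,'(jaw)',c+(np.percentile(s,99.5)-129)*v)
go([477,-425,150],10)
E
```

```text
hammer dir 11.089692 s range [-72.67707934 133.0868412 ] head s [104.39684052 122.49171148 133.82818714] t [-41.02428988  38.02263251] c [ 446.5968  -432.68628]
origin [ 495.16436912 -423.16677499]
pliers dir -15.770163298576222 s [-131.07181771   96.43363415] t [-22.26928492  21.6056288 ] origin(from tail) [ 488.2728222  -315.39578323] (jaw) [ 486.83452937 -314.98959623]
pos [ 233.1 -632.8  230. ] ang 20.2 d [ 1.503 -0.553  0.402] yaw 0.113
```

Call:
step_arm(motion=[{"translation": [0,0,0],"yaw": 0.05},{"translation": [0,0,0],"yaw": 0.051},{"translation": [0.185,-0.097,0.05],"yaw": 0},{"translation": [0.185,-0.097,0.05],"yaw": 0},{"translation": [0.185,-0.097,0.05],"yaw": 0},{"translation": [0.185,-0.097,0.05],"yaw": 0},{"translation": [0.185,-0.097,0.05],"yaw": 0},{"translation": [0.185,-0.097,0.05],"yaw": 0},{"translation": [0.185,-0.097,0.05],"yaw": 0},{"translation": [0.185,-0.097,0.05],"yaw": 0}], fingers=0.75)

```text
time_s: 1.1
position: [494.7, -422.5, 150.4]
ee_rot: [0.995, 0.097, -0.0, -0.0]
contact_force: [0.0, -0.5, -0.1]
grip_width: 63.9
grip_force: 0.0
```

```bash
python3 - <<'E'
from h import *
c=RT('wrist');p,d=optics.get_image('wrist');cv2.imwrite("pics/w1.png",p[:,:,::-1]);np.savez("w1.npz",p=p,d=d)
print(c[0]);W=cloud('wrist',d,c);print(W[240,320],d[240,320])
go([493.2,-423.5,4],11.1)
E
```

```text
{'fx': 371.64829954431775, 'fy': 371.64829954431775, 'cx': 318.6361987378929, 'cy': 242.05536346359557, 'rvec': array([-2.23455634,  1.83717902,  0.28157666]), 'tvec': array([-511.21875732,  369.91654581,  423.06636242])}
[ 488.70870419 -425.76418817   24.8351466 ] 280.44055
pos [ 498.2 -417.3  148.2] ang 11.3 d [-0.032  0.03   0.721] yaw 0.003
```

View pics/w1.png

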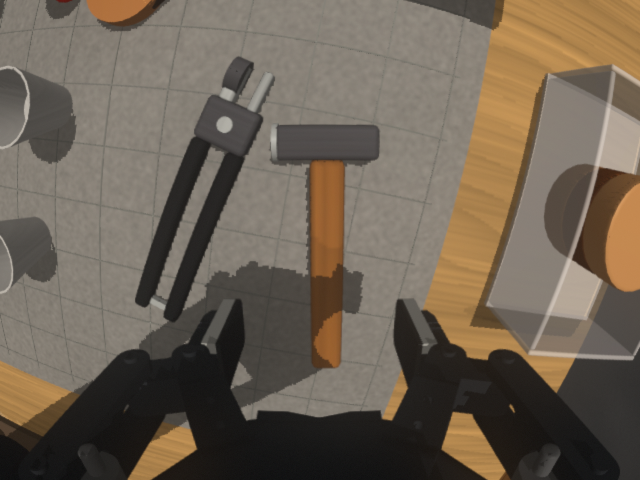

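The wrist view shows the hammer centred between the open fingers, with the handle along px (327,160–365) and the head at (325,143). The pliers are clear to the left at (200,220). Next I'll check the hammer pose from this view.

Call:
step_arm(motion=[{"translation": [0,0,0],"yaw": 0},{"translation": [0,0,0],"yaw": 0},{"translation": [0,0,0],"yaw": 0}])

```text
time_s: 1.45
position: [493.0, -425.1, 151.7]
ee_rot: [0.995, 0.096, 0.0, 0.0]
contact_force: [0.0, -0.5, 0.1]
grip_width: 63.5
grip_force: 0.0
```

```bash
cat >> h.py <<'E'
def toolfit(W,nm,x=(350,660),y=(-490,-372)):
    """pose from a cloud image: hammer/pliers by its ends. returns origin, deg"""
    q=W[np.isfinite(W[...,0])];q=q[(q[:,2]>12)&(q[:,2]<40)&(q[:,0]>x[0])&(q[:,0]<x[1])&(q[:,1]>y[0])&(q[:,1]<y[1]),:2]
    v=np.array([1,0.])
    c=q[q[:,0]<np.percentile(q[:,0],50)].mean(0)
    for _ in range(8):
        n=np.array([-v[1],v[0]]);s=(q-c)@v;t=(q-c)@n;m=abs(t)<45;q=q[m];s=s[m];t=t[m];L=np.percentile(s,.5)
        e=np.arange(L+8,L+148,14);b=[(k+7,(np.percentile(t[(s>k)&(s<k+14)],4)+np.percentile(t[(s>k)&(s<k+14)],96))/2) for k in e if ((s>k)&(s<k+14)).sum()>10]
        b=np.array(b);k1,k0=np.polyfit(b[:,0],b[:,1],1);c=c+k0*n;v=v+k1*n;v/=np.linalg.norm(v)
    s=(q-c)@v;lo,hi=np.percentile(s,[.5,99.5]);a,bb=(120,86) if nm=='hammer' else (100,129)
    return np.round(c+((lo+a)+(hi-bb))/2*v,1),round(float(np.degrees(np.arctan2(v[1],v[0]))),1),round(float(hi-lo))
E
python3 - <<'E'
from h import *
f=np.load('w1.npz')
s=env.state();print(np.round(s['position'],1),np.round(s['dq'],3))
A=np.concatenate([cloud(n,np.load(n+"0.npz")['d']).reshape(-1,3) for n in("scene","side")])
print(toolfit(A,'hammer'),toolfit(A,'pliers',y=(-385,-250)))
c=RT('wrist');p,d=optics.get_image('wrist');W=cloud('wrist',d,c);print(toolfit(W,'hammer'))
print(toolfit(W,'pliers',y=(-375,-230)))
w=W[np.isfinite(W[...,0])];o=(w[:,2]<8)&(abs(w[:,0]-520)<60)&(abs(w[:,1]+420)<40);print('mat',np.percentile(w[o,2],[10,50,90]))
go([493.2,-423.5,4],11.1)
E
```

```text
[ 493.  -425.1  151.7] [-0.009 -0.002 -0.004  0.002  0.001  0.001]
(array([ 494. , -426.6]), 11.1, 206) (array([ 487.3, -315. ]), -15.6, 227)
(array([ 491.6, -430.2]), 11.2, 201)
(array([ 486.6, -320.4]), -15.7, 222)
mat [-0.11867337  0.7749257   1.68391263]
pos [ 492.9 -425.3  151.8] ang 11.0 d [ 0.003 -0.009  0.739] yaw -0.001
```

Call:
step_arm(motion=[{"translation": [0.0,0.0,0.15],"yaw": 0},{"translation": [0,0.005,0.15],"yaw": 0},{"translation": [0,0,0.15],"yaw": 0},{"translation": [0,0,0.12],"yaw": 0},{"translation": [0,0,0.1],"yaw": 0},{"translation": [0,0,0.065],"yaw": 0},{"translation": [0,0,0],"yaw": 0},{"translation": [0,0,0],"yaw": 0}])

```text
time_s: 2.3
position: [493.9, -425.9, 5.1]
ee_rot: [0.995, 0.097, 0.0, 0.0]
contact_force: [2.0, -0.1, 0.7]
grip_width: 64.2
grip_force: 0.0
```

Call:
step_arm(motion=[{"translation": [0,0,0],"yaw": 0},{"translation": [0,0,0],"yaw": 0},{"translation": [0,0,0],"yaw": 0},{"translation": [0,0,0],"yaw": 0},{"translation": [0,0,0],"yaw": 0},{"translation": [0,0,0],"yaw": 0}], fingers=0, grip_force=70)

```text
time_s: 2.9
position: [495.0, -426.4, 6.5]
ee_rot: [0.995, 0.097, 0.001, 0.002]
contact_force: [-1.2, 0.5, 6.9]
grip_width: 24.3
grip_force: 71.9
```

Call:
step_arm(motion=[{"translation": [0,0,-0.1],"yaw": 0},{"translation": [0,0,-0.15],"yaw": 0},{"translation": [0,0,-0.15],"yaw": 0},{"translation": [0,0,-0.15],"yaw": 0.047},{"translation": [0,0,-0.15],"yaw": 0.047},{"translation": [0,0,-0.15],"yaw": 0.047},{"translation": [0,0,0],"yaw": 0.046}])

```text
time_s: 3.6
position: [495.5, -426.3, 179.1]
ee_rot: [0.999, -0.051, 0.003, 0.003]
contact_force: [-0.1, -0.2, -2.4]
grip_width: 24.5
grip_force: 70.9
```

Call:
step_arm(motion=[{"translation": [-0.027,-0.2,0],"yaw": 0},{"translation": [-0.027,-0.23,0],"yaw": 0},{"translation": [-0.027,-0.23,0],"yaw": 0},{"translation": [-0.027,-0.23,0],"yaw": 0},{"translation": [-0.027,-0.23,0],"yaw": 0},{"translation": [-0.027,-0.23,0],"yaw": 0},{"translation": [-0.027,-0.23,0],"yaw": 0},{"translation": [-0.027,-0.23,0],"yaw": 0},{"translation": [-0.027,-0.23,0],"yaw": 0},{"translation": [-0.027,-0.23,0],"yaw": 0}])

```text
time_s: 4.6
position: [483.6, 34.3, 172.9]
ee_rot: [0.999, -0.05, -0.001, -0.0]
contact_force: [0.4, 0.6, -3.7]
grip_width: 24.3
grip_force: 70.8
```

Call:
step_arm(motion=[{"translation": [-0.027,-0.23,0],"yaw": 0},{"translation": [-0.027,-0.23,0],"yaw": 0},{"translation": [-0.027,-0.23,0],"yaw": 0},{"translation": [-0.027,-0.23,0],"yaw": 0},{"translation": [-0.027,-0.23,0],"yaw": 0},{"translation": [-0.027,-0.23,0],"yaw": 0},{"translation": [-0.027,-0.23,0],"yaw": 0},{"translation": [-0.027,-0.23,0],"yaw": 0},{"translation": [0,0,0],"yaw": 0},{"translation": [0,0,0],"yaw": 0}])

```text
time_s: 5.6
position: [477.2, 403.1, 172.2]
ee_rot: [0.999, -0.049, -0.002, 0.001]
contact_force: [0.0, -0.3, -3.6]
grip_width: 24.6
grip_force: 71.0
```

```bash
python3 - <<'E'
from h import *
go([477.9,406.6,52],-5.7);print(env.state()['grip_width'])
E
```

```text
pos [477.2 403.1 172.2] ang -5.6 d [ 0.004 -0.019  0.601] yaw 0.002
24.611235443696707
```

Call:
step_arm(motion=[{"translation": [0,-0.018,0.1],"yaw": 0},{"translation": [0,0,0.12],"yaw": 0},{"translation": [0,0,0.12],"yaw": 0},{"translation": [0,0,0.1],"yaw": 0},{"translation": [0,0,0.08],"yaw": 0},{"translation": [0,0,0.05],"yaw": 0},{"translation": [0,0,0],"yaw": 0},{"translation": [0,0,0],"yaw": 0}])

```text
time_s: 6.4
position: [479.8, 406.2, 60.9]
ee_rot: [0.999, -0.05, 0.0, -0.0]
contact_force: [0.2, 0.7, -2.9]
grip_width: 24.3
grip_force: 71.1
```

```bash
python3 - <<'E'
from h import *
go([477.9,406.6,51],-5.7)
p,d=optics.get_image('side');cv2.imwrite("pics/s2.png",cv2.resize(p[280:480,260:460,::-1],(800,600) if 0 else (600,600)))
E
```

```text
pos [479.8 406.2  60.9] ang -5.7 d [-0.01  -0.001  0.05 ] yaw -0.0
```

View pics/s2.png

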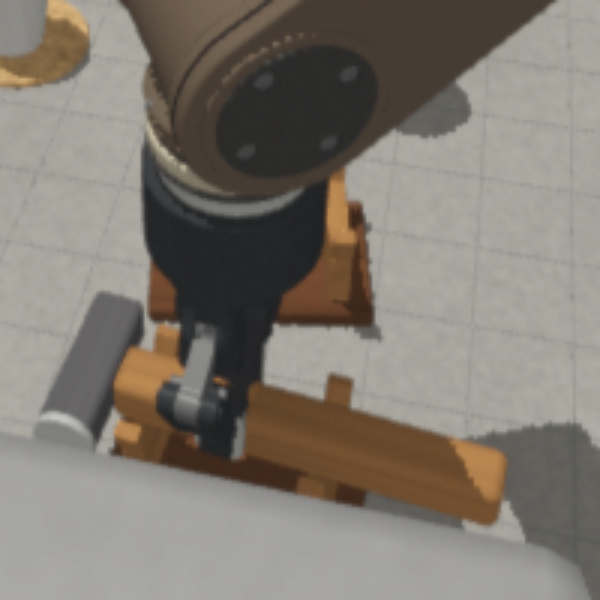

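The crop shows the hammer handle between both prong pairs, a few mm above the floor. The saddles are at px (160,370) and (335,430), and the head is beyond the saddle at (95,370). I'll lower it and release.

Call:
step_arm(motion=[{"translation": [-0.005,0,0.02],"yaw": 0},{"translation": [0,0,0.02],"yaw": 0},{"translation": [0,0,0.01],"yaw": 0},{"translation": [0,0,0],"yaw": 0},{"translation": [0,0,0],"yaw": 0}])

```text
time_s: 6.95
position: [478.4, 406.5, 51.4]
ee_rot: [0.999, -0.05, 0.0, -0.0]
contact_force: [-3.9, -1.0, 4.8]
grip_width: 24.7
grip_force: 71.9
```

Call:
step_arm(motion=[{"translation": [0,0,0],"yaw": 0},{"translation": [0,0,0],"yaw": 0},{"translation": [0,0,0],"yaw": 0},{"translation": [0,0,0],"yaw": 0}], fingers=0.75)

```text
time_s: 7.35
position: [478.5, 406.3, 50.2]
ee_rot: [0.999, -0.05, 0.0, -0.0]
contact_force: [-0.3, 0.3, -0.5]
grip_width: 64.1
grip_force: 0.0
```

Call:
step_arm(motion=[{"translation": [0,0,-0.1],"yaw": 0},{"translation": [0,0,-0.2],"yaw": 0},{"translation": [0,0,-0.2],"yaw": 0},{"translation": [0,0,-0.2],"yaw": 0},{"translation": [0,0,0],"yaw": 0.055},{"translation": [0,0,0],"yaw": 0.055},{"translation": [0,0,0],"yaw": 0}])

```text
time_s: 8.05
position: [478.4, 406.3, 190.7]
ee_rot: [0.991, -0.136, 0.0, -0.0]
contact_force: [0.4, 0.6, 0.6]
grip_width: 64.0
grip_force: 0.0
```

```bash
python3 - <<'E'
from h import *
P=[];
for n in('scene','side'):
    p,d=optics.get_image(n);np.savez(n+'1.npz',p=p,d=d);P.append(cloud(n,d).reshape(-1,3))
A=np.concatenate(P);print('pliers',toolfit(A,'pliers',y=(-420,-230)))
w,d=None,None
c=RT('wrist');p,d=optics.get_image('wrist');W=cloud('wrist',d,c)
for nm,q in(('fixed',A),('wrist',W.reshape(-1,3))):
    q=q[np.isfinite(q[:,0])];q=q[(q[:,0]>330)&(q[:,0]<590)&(q[:,1]>350)&(q[:,1]<470)]
    h=q[(q[:,2]>66)&(q[:,2]<78)];r=(h[:,0]>530)
    for lo in range(350,580,20):
        z=q[(q[:,0]>lo)&(q[:,0]<lo+20)&(q[:,2]>62)];
        if len(z)>8: print(nm,lo+10,len(z),np.round(np.percentile(z[:,1],[3,97]),1),np.round(np.median(z[:,2]),1))
go([487.5,-316,150],-15.7)
E
```

```text
pliers (array([ 489.2, -315.6]), -15.8, 227)
fixed 360 3262 [355.2 424.9] 498.8
fixed 380 3638 [356.2 425.2] 490.6
fixed 400 3801 [359.7 429.8] 483.1
fixed 420 3740 [358.1 443.9] 469.3
fixed 440 3738 [383.4 456.6] 437.2
fixed 460 5504 [351.8 467.5] 416.3
fixed 480 6031 [355.8 469. ] 364.9
fixed 500 5232 [355.1 468.3] 381.6
fixed 520 2360 [361.2 426.9] 432.1
fixed 540 1150 [367.  438.6] 72.5
fixed 560 396 [366.3 439.2] 71.6
wrist 360 354 [404.4 428. ] 70.6
wrist 380 607 [402.8 427.1] 70.6
wrist 400 670 [400.5 425.2] 70.6
wrist 420 777 [380.5 423. ] 70.6
wrist 440 1187 [378.  437.2] 70.4
wrist 460 5528 [350.8 414.6] 252.5
wrist 480 19609 [350.9 460.2] 265.6
wrist 500 26473 [383.6 464.1] 274.4
wrist 520 1530 [368.8 428.7] 70.4
wrist 540 2740 [363.8 436.4] 70.7
wrist 560 1365 [365.1 436.2] 70.6
pos [478.1 406.1 189.8] ang -15.5 d [1.012 3.466 0.2  ] yaw 0.002
```

Call:
step_arm(motion=[{"translation": [0.063,0.217,0],"yaw": 0},{"translation": [0.063,0.217,0],"yaw": 0},{"translation": [0.063,0.217,0],"yaw": 0},{"translation": [0.063,0.217,0],"yaw": 0},{"translation": [0.063,0.217,0],"yaw": 0},{"translation": [0.063,0.217,0],"yaw": 0},{"translation": [0.063,0.217,0],"yaw": 0},{"translation": [0.063,0.217,0],"yaw": 0},{"translation": [0.063,0.217,0],"yaw": 0},{"translation": [0.063,0.217,0],"yaw": 0}])

```text
time_s: 9.2
position: [482.5, -47.4, 190.2]
ee_rot: [0.991, -0.135, 0.0, -0.0]
contact_force: [1.0, -0.1, 0.4]
grip_width: 64.3
grip_force: 0.0
```

Call:
step_arm(motion=[{"translation": [0.063,0.217,0],"yaw": 0},{"translation": [0.063,0.217,0],"yaw": 0},{"translation": [0.063,0.217,0],"yaw": 0},{"translation": [0.063,0.217,0],"yaw": 0},{"translation": [0.063,0.217,0],"yaw": 0},{"translation": [0.066,0.211,0],"yaw": 0},{"translation": [0,0,0.2],"yaw": 0},{"translation": [0,0,0.1],"yaw": 0},{"translation": [0,0,0],"yaw": 0},{"translation": [0,0,0],"yaw": 0}], fingers=0.9)

```text
time_s: 10.2
position: [486.5, -315.7, 130.2]
ee_rot: [0.991, -0.135, -0.0, -0.0]
contact_force: [1.0, 0.7, 1.5]
grip_width: 76.7
grip_force: 0.0
```

```bash
python3 - <<'E'
from h import *
c=RT('wrist');p,d=optics.get_image('wrist');W=cloud('wrist',d,c);print(toolfit(W,'pliers',y=(-420,-230)))
p,d=optics.get_image('scene');print(toolfit(cloud('scene',d),'pliers',y=(-420,-230)))
go([488,-316,5],-15.8)
E
```

```text
(array([ 485.8, -319.2]), -15.7, 221)
(array([ 489. , -315.6]), -15.9, 226)
pos [ 487.6 -316.3  132.1] ang -15.6 d [ 0.    -0.003  0.636] yaw 0.003
```

Call:
step_arm(motion=[{"translation": [0,0,0.15],"yaw": 0},{"translation": [0,0,0.15],"yaw": 0},{"translation": [0,0,0.12],"yaw": 0},{"translation": [0,0,0.12],"yaw": 0},{"translation": [0,0,0.1],"yaw": 0},{"translation": [0,0,0],"yaw": 0},{"translation": [0,0,0],"yaw": 0}])

```text
time_s: 11.0
position: [487.6, -316.3, 3.8]
ee_rot: [0.991, -0.135, 0.001, 0.001]
contact_force: [0.2, -0.2, 0.2]
grip_width: 76.5
grip_force: 0.0
```

Call:
step_arm(motion=[{"translation": [0,0,0],"yaw": 0},{"translation": [0,0,0],"yaw": 0},{"translation": [0,0,0],"yaw": 0},{"translation": [0,0,0],"yaw": 0},{"translation": [0,0,0],"yaw": 0},{"translation": [0,0,0],"yaw": 0}], fingers=0, grip_force=70)

```text
time_s: 11.6
position: [487.9, -317.1, 4.7]
ee_rot: [0.991, -0.136, 0.002, 0.001]
contact_force: [-0.5, 0.1, 5.2]
grip_width: 42.1
grip_force: 74.1
```

Call:
step_arm(motion=[{"translation": [0,0,-0.1],"yaw": 0},{"translation": [0,0,-0.15],"yaw": 0},{"translation": [0,0,-0.15],"yaw": -0.075},{"translation": [0,0,-0.15],"yaw": -0.075},{"translation": [0,0,-0.15],"yaw": -0.075},{"translation": [0,0,-0.15],"yaw": -0.075},{"translation": [0,0,0],"yaw": 0},{"translation": [0,0,0],"yaw": 0}])

```text
time_s: 12.4
position: [486.4, -315.6, 172.0]
ee_rot: [0.995, 0.098, 0.0, 0.0]
contact_force: [0.2, 1.0, -2.5]
grip_width: 42.4
grip_force: 73.3
```

```bash
python3 - <<'E'
from h import *
go([490.9,266.9,174],11.2)
E
```

```text
pos [ 486.4 -315.6  172. ] ang 11.3 d [ 0.591 -2.852 -0.01 ] yaw 0.001
```

Call:
step_arm(motion=[{"translation": [0.045,-0.19,0],"yaw": 0},{"translation": [0.045,-0.22,0],"yaw": 0},{"translation": [0.045,-0.22,0],"yaw": 0},{"translation": [0.045,-0.22,0],"yaw": 0},{"translation": [0.045,-0.22,0],"yaw": 0},{"translation": [0.045,-0.22,0],"yaw": 0},{"translation": [0.045,-0.22,0],"yaw": 0},{"translation": [0.045,-0.22,0],"yaw": 0},{"translation": [0.045,-0.22,0],"yaw": 0},{"translation": [0.045,-0.22,0],"yaw": 0}])

```text
time_s: 13.4
position: [486.9, 129.2, 169.3]
ee_rot: [0.995, 0.098, -0.003, -0.0]
contact_force: [1.1, -0.2, -2.1]
grip_width: 42.0
grip_force: 73.2
```

Call:
step_arm(motion=[{"translation": [0.045,-0.22,0],"yaw": 0},{"translation": [0.045,-0.22,0],"yaw": 0},{"translation": [0.05,-0.24,0],"yaw": 0},{"translation": [0,0,0.1],"yaw": 0},{"translation": [0,0,0.15],"yaw": 0},{"translation": [0,0,0.1],"yaw": 0},{"translation": [0,0,0.05],"yaw": 0},{"translation": [0,0,0],"yaw": 0},{"translation": [0,0,0],"yaw": 0},{"translation": [0,0,0],"yaw": 0}])

```text
time_s: 14.4
position: [490.6, 266.5, 93.6]
ee_rot: [0.995, 0.099, 0.001, -0.0]
contact_force: [0.6, 0.5, -1.9]
grip_width: 41.7
grip_force: 73.2
```

```bash
python3 - <<'E'
from h import *
go([490.9,266.9,50],11.2)
p,d=optics.get_image('side');cv2.imwrite("pics/s3.png",cv2.resize(p[250:430,250:430,::-1],(540,540)))
E
```

```text
pos [490.6 266.5  93.6] ang 11.4 d [ 0.001 -0.002  0.218] yaw 0.002
```

View pics/s3.png

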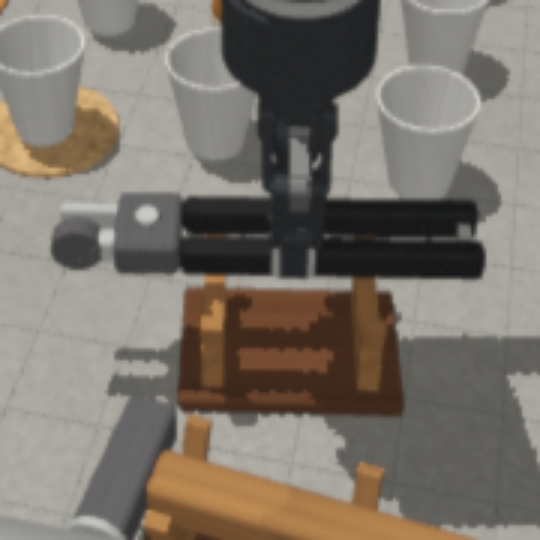

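The crop shows the pliers held level above the wide cradle, with handles at px (180–480,235), aligned over both saddles at (215,340) and (365,340).

Call:
step_arm(motion=[{"translation": [0,0,0.06],"yaw": 0},{"translation": [0,0,0.06],"yaw": 0},{"translation": [0,0,0.04],"yaw": 0},{"translation": [0,0,0.03],"yaw": 0},{"translation": [0,0,0.02],"yaw": 0},{"translation": [0,0,0.01],"yaw": 0},{"translation": [0,0,0],"yaw": 0},{"translation": [0,0,0],"yaw": 0}])

```text
time_s: 15.25
position: [489.4, 266.2, 49.7]
ee_rot: [0.995, 0.099, -0.001, 0.0]
contact_force: [-6.2, -2.7, 5.9]
grip_width: 42.2
grip_force: 74.2
```

Call:
step_arm(motion=[{"translation": [0,0,0],"yaw": 0},{"translation": [0,0,0],"yaw": 0},{"translation": [0,0,0],"yaw": 0},{"translation": [0,0,0],"yaw": 0}], fingers=0.9)

```text
time_s: 15.65
position: [489.9, 266.4, 48.4]
ee_rot: [0.995, 0.099, 0.0, -0.0]
contact_force: [0.5, -0.4, -0.0]
grip_width: 76.9
grip_force: 0.0
```

Call:
step_arm(motion=[{"translation": [0,0,-0.1],"yaw": 0},{"translation": [0,0,-0.2],"yaw": 0},{"translation": [0,0,-0.2],"yaw": 0},{"translation": [0,0,-0.2],"yaw": 0},{"translation": [0,0,0],"yaw": 0.065},{"translation": [0,0,0],"yaw": 0.06},{"translation": [0,0,0],"yaw": 0}], fingers=1)

```text
time_s: 16.35
position: [489.8, 266.4, 188.7]
ee_rot: [1.0, 0.001, 0.0, -0.0]
contact_force: [-0.0, 0.3, -0.5]
grip_width: 85.5
grip_force: 0.0
```

```bash
python3 - <<'E'
from h import *
c=RT('wrist');p,d=optics.get_image('wrist');W=cloud('wrist',d,c);q=W[np.isfinite(W[...,0])]
q=q[(q[:,0]>370)&(q[:,0]<640)&(q[:,1]>190)&(q[:,1]<330)&(q[:,2]>58)&(q[:,2]<85)]
for lo in range(370,640,20):
    z=q[(q[:,0]>lo)&(q[:,0]<lo+20)]
    if len(z)>20: print(lo+10,len(z),np.round(np.percentile(z[:,1],[3,97]),1),np.median(z[:,2]).round(1))
print(*rims(W,70,77),sep='\n');go([431.9,104.4,150],0)
E
```

```text
400 618 [227.  268.8] 64.5
420 752 [230.  272.8] 64.5
440 1093 [233.4 293.8] 64.7
460 1133 [216.8 280.4] 64.6
480 945 [241.3 284.4] 64.5
500 1008 [245.5 288.8] 64.5
520 1313 [249.9 310.3] 64.6
540 1479 [233.3 298.9] 64.7
560 1727 [258.7 299.9] 66.9
580 1337 [261.7 301. ] 66.2
600 823 [270.9 303.2] 67.7
620 112 [273.8 302.8] 63.5
(np.float64(431.1), np.float64(-23.6), np.float64(31.2), 607, 75.9)
(np.float64(431.5), np.float64(102.7), np.float64(31.2), 862, 76.4)
(np.float64(572.7), np.float64(92.3), np.float64(31.1), 982, 76.1)
(np.float64(684.4), np.float64(-27.4), np.float64(30.9), 315, 76.0)
(np.float64(690.2), np.float64(110.9), np.float64(30.2), 230, 77.0)
pos [489.6 266.3 188.2] ang 0.2 d [-0.292  0.808  0.191] yaw 0.003
```

Call:
step_arm(motion=[{"translation": [0.105,0.216,0],"yaw": 0.003},{"translation": [0.105,0.216,0],"yaw": 0},{"translation": [0.105,0.216,0],"yaw": 0},{"translation": [0.105,0.215,0],"yaw": 0},{"translation": [0,0,0.1],"yaw": 0},{"translation": [0,0,0.16],"yaw": 0},{"translation": [0,0,0.12],"yaw": 0},{"translation": [0,0,0],"yaw": 0},{"translation": [0,0,0],"yaw": 0}])

```text
time_s: 17.3
position: [573.3, 93.6, 112.0]
ee_rot: [1.0, -0.001, -0.001, -0.0]
contact_force: [0.3, 0.4, 0.9]
grip_width: 85.4
grip_force: 0.0
```

```bash
python3 - <<'E'
from h import *
go([573.6,93.8,46],0)
c=RT('wrist');p,d=optics.get_image('wrist');W=cloud('wrist',d,c);print(*rims(W,70,78,x=(520,640),y=(40,150)));cv2.imwrite('pics/w4.png',p[:,:,::-1])
E
```

```text
pos [573.3  93.6 112. ] ang -0.1 d [ 0.002 -0.001  0.33 ] yaw -0.001
(np.float64(573.2), np.float64(91.5), np.float64(31.0), 2214, 76.1)
```

View pics/w4.png

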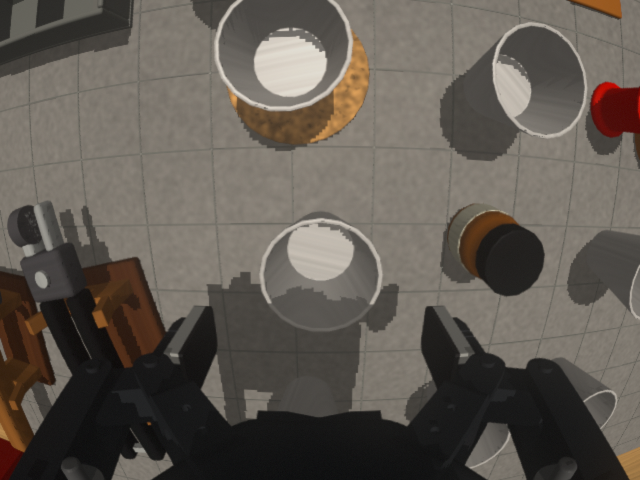

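The wrist view shows the cup at px (320,275) between the open fingers, cup_0 on its pad at (285,60), the jar at (510,258) and other cups clear of the fingers. I'll descend and grip.

Call:
step_arm(motion=[{"translation": [0,0,0.1],"yaw": 0},{"translation": [0,0,0.1],"yaw": 0},{"translation": [0,0,0.08],"yaw": 0},{"translation": [0,0,0.05],"yaw": 0},{"translation": [0,0,0],"yaw": 0},{"translation": [0,0,0],"yaw": 0}])

```text
time_s: 17.95
position: [574.0, 93.7, 47.0]
ee_rot: [1.0, -0.001, 0.001, -0.0]
contact_force: [-0.3, 0.1, 0.1]
grip_width: 85.5
grip_force: 0.0
```

Call:
step_arm(motion=[{"translation": [0,0,0],"yaw": 0},{"translation": [0,0,0],"yaw": 0},{"translation": [0,0,0],"yaw": 0},{"translation": [0,0,0],"yaw": 0},{"translation": [0,0,0],"yaw": 0}], fingers=0, grip_force=40)

```text
time_s: 18.45
position: [575.0, 93.6, 48.5]
ee_rot: [1.0, -0.001, 0.002, -0.0]
contact_force: [-1.2, -0.5, 6.5]
grip_width: 63.6
grip_force: 43.1
```

Call:
step_arm(motion=[{"translation": [0,0,-0.1],"yaw": 0},{"translation": [0,0,-0.2],"yaw": 0},{"translation": [0,0,-0.2],"yaw": 0},{"translation": [0,0,-0.1],"yaw": 0},{"translation": [0,0,0],"yaw": 0},{"translation": [0,0,0],"yaw": 0}])

```text
time_s: 19.05
position: [573.0, 93.6, 165.8]
ee_rot: [1.0, -0.001, -0.0, -0.0]
contact_force: [-0.4, -0.5, -1.3]
grip_width: 63.1
grip_force: 44.2
```

```bash
python3 - <<'E'
from h import *
go([691.7,112,51+25],0)
c=RT('wrist');p,d=optics.get_image('wrist');cv2.imwrite('pics/w5.png',p[:,:,::-1]);W=cloud('wrist',d,c);print(*rims(W,175,215,x=(500,640),y=(30,160)))
for n in('scene','side'):
    p,d=optics.get_image(n);print(n,*rims(cloud(n,d),180,205,x=(520,640),y=(40,150)))
E
```

```text
pos [573.   93.6 165.8] ang -0.1 d [ 0.593 -0.093  0.449] yaw -0.001
(np.float64(573.0), np.float64(92.6), np.float64(30.8), 11353, 215.0)
scene (np.float64(572.5), np.float64(94.6), np.float64(31.9), 214, 204.9)
side (np.float64(578.8), np.float64(99.3), np.float64(38.9), 291, 204.9)
```

View pics/w5.png

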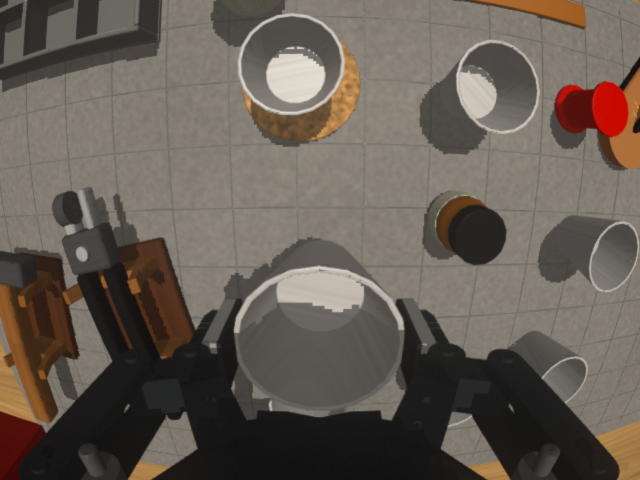

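The cup is held upright and centred at px (320,335), and the path to the pad stack at (290,65) is clear. I'll carry it over.

Call:
step_arm(motion=[{"translation": [0.198,-0.031,0],"yaw": 0},{"translation": [0.198,-0.031,0],"yaw": 0},{"translation": [0.197,-0.031,0],"yaw": 0},{"translation": [0,0,0],"yaw": 0},{"translation": [0,0,0.1],"yaw": 0},{"translation": [0,0,0.1],"yaw": 0},{"translation": [0,0,0.08],"yaw": 0},{"translation": [0,0,0.07],"yaw": 0},{"translation": [0,0,0.04],"yaw": 0},{"translation": [0,0,0],"yaw": 0}])

```text
time_s: 20.2
position: [691.0, 111.9, 86.5]
ee_rot: [1.0, -0.001, -0.001, 0.0]
contact_force: [-0.2, -0.2, -0.7]
grip_width: 63.6
grip_force: 44.2
```

Call:
step_arm(motion=[{"translation": [0,0,0.03],"yaw": 0},{"translation": [0,0,0.02],"yaw": 0},{"translation": [0,0,0],"yaw": 0},{"translation": [0,0,0],"yaw": 0}])

```text
time_s: 20.6
position: [692.9, 111.9, 79.5]
ee_rot: [1.0, -0.001, 0.001, 0.0]
contact_force: [0.3, 0.4, 1.9]
grip_width: 63.4
grip_force: 44.4
```

Call:
step_arm(motion=[{"translation": [0,0,0],"yaw": 0},{"translation": [0,0,0],"yaw": 0},{"translation": [0,0,0],"yaw": 0},{"translation": [0,0,-0.1],"yaw": 0},{"translation": [0,0,-0.2],"yaw": 0},{"translation": [0,0,-0.2],"yaw": 0},{"translation": [0,0,0],"yaw": 0},{"translation": [0,0,0],"yaw": 0}], fingers=1)

```text
time_s: 21.4
position: [692.9, 112.1, 180.2]
ee_rot: [1.0, -0.001, 0.002, -0.0]
contact_force: [0.6, -0.2, 0.1]
grip_width: 85.4
grip_force: 0.0
```

```bash
python3 - <<'E'
from h import *
go([685.5,-26.4,140],0)
c=RT('wrist');p,d=optics.get_image('wrist');W=cloud('wrist',d,c);print('w',*rims(W,99,112,x=(640,740),y=(60,160)))
for n in('scene','side'):
    p,d=optics.get_image(n);print(n,*rims(cloud(n,d),100,112,x=(640,740),y=(60,160)))
E
```

```text
pos [692.9 112.1 180.2] ang -0.1 d [-0.036  0.692  0.201] yaw -0.001
w (np.float64(691.7), np.float64(109.6), np.float64(30.9), 1854, 107.2)
scene (np.float64(693.1), np.float64(112.1), np.float64(31.1), 145, 110.3)
side (np.float64(690.4), np.float64(112.1), np.float64(30.9), 229, 109.3)
```

Call:
step_arm(motion=[{"translation": [-0.012,0.23,0],"yaw": 0},{"translation": [-0.012,0.23,0],"yaw": 0},{"translation": [-0.012,0.232,0],"yaw": 0},{"translation": [0,0,0.15],"yaw": 0},{"translation": [0,0,0.15],"yaw": 0},{"translation": [0,0,0.15],"yaw": 0},{"translation": [0,0,0.1],"yaw": 0},{"translation": [0,0,0],"yaw": 0},{"translation": [0,0,0],"yaw": 0},{"translation": [0,0,0],"yaw": 0}])

```text
time_s: 22.55
position: [685.5, -26.5, 69.6]
ee_rot: [1.0, -0.001, 0.001, 0.0]
contact_force: [0.7, 0.2, 0.8]
grip_width: 85.7
grip_force: 0.0
```

```bash
python3 - <<'E'
from h import *
go([685.5,-26.4,46],0)
E
```

```text
pos [685.5 -26.5  69.6] ang -0.1 d [-0.    -0.     0.118] yaw -0.001
```

Call:
step_arm(motion=[{"translation": [0,0,0.07],"yaw": 0},{"translation": [0,0,0.048],"yaw": 0},{"translation": [0,0,0],"yaw": 0},{"translation": [0,0,0],"yaw": 0}])

```text
time_s: 22.95
position: [684.1, -26.3, 44.0]
ee_rot: [1.0, -0.001, -0.001, -0.0]
contact_force: [0.1, -0.7, 0.2]
grip_width: 85.7
grip_force: 0.0
```

Call:
step_arm(motion=[{"translation": [0,0,0],"yaw": 0},{"translation": [0,0,0],"yaw": 0},{"translation": [0,0,0],"yaw": 0},{"translation": [0,0,0],"yaw": 0},{"translation": [0,0,0],"yaw": 0}], fingers=0)

```text
time_s: 23.45
position: [685.6, -26.7, 46.0]
ee_rot: [1.0, -0.001, 0.001, 0.0]
contact_force: [1.1, -0.6, 5.4]
grip_width: 63.0
grip_force: 44.0
```

Call:
step_arm(motion=[{"translation": [0,0,-0.1],"yaw": 0},{"translation": [0,0,-0.2],"yaw": 0},{"translation": [0,0,-0.2],"yaw": 0},{"translation": [0,0,-0.15],"yaw": 0},{"translation": [0,0,0],"yaw": 0},{"translation": [0.01,-0.23,0],"yaw": 0},{"translation": [0.01,-0.23,0],"yaw": 0},{"translation": [0.011,-0.232,0],"yaw": 0},{"translation": [0,0,0],"yaw": 0},{"translation": [0,0,0],"yaw": 0}])

```text
time_s: 24.45
position: [689.7, 113.1, 172.0]
ee_rot: [1.0, 0.0, -0.002, 0.0]
contact_force: [-0.6, -0.3, -0.8]
grip_width: 63.2
grip_force: 44.2
```

```bash
python3 - <<'E'
from h import *
go([691.7,112,103],0);print(env.state()['grip_width'])
E
```

```text
pos [689.7 113.1 172. ] ang 0.0 d [0.011 0.005 0.345] yaw 0.0
63.21371553327336
```

Call:
step_arm(motion=[{"translation": [0,0,0.08],"yaw": 0},{"translation": [0,0,0.08],"yaw": 0},{"translation": [0,0,0.08],"yaw": 0},{"translation": [0,0,0.05],"yaw": 0},{"translation": [0,0,0.03],"yaw": 0},{"translation": [0,0,0.02],"yaw": 0},{"translation": [0,0,0.01],"yaw": 0},{"translation": [0,0,0],"yaw": 0},{"translation": [0,0,0],"yaw": 0}])

```text
time_s: 25.35
position: [691.6, 112.1, 105.6]
ee_rot: [1.0, -0.001, 0.001, -0.0]
contact_force: [0.2, 1.0, -1.3]
grip_width: 63.1
grip_force: 44.2
```

Call:
step_arm(motion=[{"translation": [0,0,0],"yaw": 0},{"translation": [0,0,0],"yaw": 0},{"translation": [0,0,0],"yaw": 0},{"translation": [0,0,-0.1],"yaw": 0},{"translation": [0,0,-0.2],"yaw": 0},{"translation": [0,0,-0.2],"yaw": 0},{"translation": [0,0,0],"yaw": 0},{"translation": [0,0,0],"yaw": 0}], fingers=1)

```text
time_s: 26.15
position: [692.0, 112.0, 207.0]
ee_rot: [1.0, -0.001, 0.002, -0.0]
contact_force: [0.4, 0.3, -0.3]
grip_width: 85.2
grip_force: 0.0
```

```bash
cat >> h.py <<'E'
def stack(k):
    z=74+6+25*k
    for n in('wrist','scene','side'):
        c=RT(n);p,d=optics.get_image(n);W=cloud(n,d,c);print(n,rims(W,z-6,z+6,x=(640,740),y=(60,160)))
E
python3 - <<'E'
from h import *
go([432.1,104.4,140],0);stack(2)
E
```

```text
pos [692. 112. 207.] ang -0.1 d [-1.301  0.041  0.33 ] yaw -0.001
wrist [(np.float64(692.0), np.float64(109.8), np.float64(30.9), 1834, 131.8)]
scene [(np.float64(693.9), np.float64(112.1), np.float64(30.7), 170, 133.2)]
side [(np.float64(690.6), np.float64(112.2), np.float64(31.1), 260, 133.1)]
```

Call:
step_arm(motion=[{"translation": [-0.2,0.007,0],"yaw": 0},{"translation": [-0.22,0.007,0],"yaw": 0},{"translation": [-0.22,0.007,0],"yaw": 0},{"translation": [-0.22,0.007,0],"yaw": 0},{"translation": [-0.22,0.007,0],"yaw": 0},{"translation": [-0.22,0.006,0],"yaw": 0},{"translation": [0,0,0.2],"yaw": 0},{"translation": [0,0,0.2],"yaw": 0},{"translation": [0,0,0.1],"yaw": 0},{"translation": [0,0,0],"yaw": 0}])

```text
time_s: 27.3
position: [426.9, 104.3, 100.1]
ee_rot: [1.0, -0.001, -0.005, 0.0]
contact_force: [0.2, 0.5, 0.0]
grip_width: 85.4
grip_force: 0.0
```

Call:
step_arm(motion=[{"translation": [0,0,0],"yaw": 0},{"translation": [0,0,0],"yaw": 0},{"translation": [0,0,0],"yaw": 0}])

```text
time_s: 27.6
position: [432.3, 104.4, 106.1]
ee_rot: [1.0, -0.001, 0.001, 0.0]
contact_force: [0.1, 0.5, -0.3]
grip_width: 85.8
grip_force: 0.0
```

```bash
python3 - <<'E'
from h import *
go([432.1,104.4,46],0)
E
```

```text
pos [432.3 104.4 106.1] ang -0.1 d [-0.002 -0.     0.301] yaw -0.001
```

Call:
step_arm(motion=[{"translation": [0,0,0.1],"yaw": 0},{"translation": [0,0,0.1],"yaw": 0},{"translation": [0,0,0.06],"yaw": 0},{"translation": [0,0,0.04],"yaw": 0},{"translation": [0,0,0],"yaw": 0},{"translation": [0,0,0],"yaw": 0},{"translation": [0,0,0],"yaw": 0}])

```text
time_s: 28.3
position: [432.0, 104.4, 45.7]
ee_rot: [1.0, -0.001, 0.001, -0.0]
contact_force: [0.4, 0.0, 0.8]
grip_width: 85.2
grip_force: 0.0
```

Call:
step_arm(motion=[{"translation": [0,0,0],"yaw": 0},{"translation": [0,0,0],"yaw": 0},{"translation": [0,0,0],"yaw": 0},{"translation": [0,0,0],"yaw": 0},{"translation": [0,0,0],"yaw": 0}], fingers=0)

```text
time_s: 28.8
position: [432.2, 104.4, 46.1]
ee_rot: [1.0, -0.001, 0.001, -0.0]
contact_force: [-1.1, -1.0, 6.2]
grip_width: 62.7
grip_force: 43.1
```

Call:
step_arm(motion=[{"translation": [0,0,-0.1],"yaw": 0},{"translation": [0,0,-0.2],"yaw": 0},{"translation": [0,0,-0.2],"yaw": 0},{"translation": [0,0,-0.2],"yaw": 0},{"translation": [0,0,-0.1],"yaw": 0},{"translation": [0,0,0],"yaw": 0}])

```text
time_s: 29.4
position: [433.2, 104.4, 208.6]
ee_rot: [1.0, -0.001, 0.004, -0.0]
contact_force: [0.6, 0.5, -0.8]
grip_width: 62.5
grip_force: 44.1
```

Call:
step_arm(motion=[{"translation": [0.2,-0.007,0],"yaw": 0},{"translation": [0.22,-0.007,0],"yaw": 0},{"translation": [0.22,-0.006,0],"yaw": 0},{"translation": [0.22,-0.006,0],"yaw": 0},{"translation": [0.22,-0.006,0],"yaw": 0},{"translation": [0.218,-0.006,0],"yaw": 0},{"translation": [0,0,0],"yaw": 0},{"translation": [0,0,0],"yaw": 0},{"translation": [0,0,0],"yaw": 0}])

```text
time_s: 30.3
position: [689.3, 111.4, 202.8]
ee_rot: [1.0, -0.001, -0.002, 0.0]
contact_force: [-0.3, 0.5, -0.7]
grip_width: 63.4
grip_force: 44.1
```

```bash
python3 - <<'E'
from h import *
go([691.7,112,128],0);print(env.state()['grip_width'])
E
```

```text
pos [689.3 111.4 202.8] ang -0.1 d [ 0.013 -0.003  0.374] yaw -0.001
63.35555478497248
```

Call:
step_arm(motion=[{"translation": [0.003,-0.002,0.08],"yaw": 0},{"translation": [0,0,0.08],"yaw": 0},{"translation": [0,0,0.08],"yaw": 0},{"translation": [0,0,0.06],"yaw": 0},{"translation": [0,0,0.04],"yaw": 0},{"translation": [0,0,0.025],"yaw": 0},{"translation": [0,0,0.012],"yaw": 0},{"translation": [0,0,0],"yaw": 0},{"translation": [0,0,0],"yaw": 0}])

```text
time_s: 31.2
position: [691.8, 111.8, 130.1]
ee_rot: [1.0, -0.001, 0.001, -0.0]
contact_force: [-0.2, -0.1, -0.7]
grip_width: 63.0
grip_force: 44.1
```

Call:
step_arm(motion=[{"translation": [0,0,0],"yaw": 0},{"translation": [0,0,0],"yaw": 0},{"translation": [0,0,0],"yaw": 0},{"translation": [0,0,-0.1],"yaw": 0},{"translation": [0,0,-0.2],"yaw": 0},{"translation": [0,0,-0.2],"yaw": 0},{"translation": [0,0,0],"yaw": 0},{"translation": [0,0,0],"yaw": 0}], fingers=1)

```text
time_s: 32.0
position: [692.1, 111.8, 231.7]
ee_rot: [1.0, -0.001, 0.002, -0.0]
contact_force: [-0.0, 0.6, -0.1]
grip_width: 85.7
grip_force: 0.0
```

```bash
python3 - <<'E'
from h import *
go([431.8,-21.8,140],0);stack(3)
E
```

```text
pos [692.1 111.8 231.7] ang -0.1 d [-1.302  0.671  0.453] yaw -0.001
wrist [(np.float64(691.7), np.float64(109.6), np.float64(30.9), 1842, 157.0)]
scene [(np.float64(693.4), np.float64(112.1), np.float64(31.0), 179, 158.7)]
side [(np.float64(690.5), np.float64(111.8), np.float64(30.9), 272, 158.2)]
```

Call:
step_arm(motion=[{"translation": [-0.166,0.086,0],"yaw": 0},{"translation": [-0.189,0.097,0],"yaw": 0},{"translation": [-0.189,0.097,0],"yaw": 0},{"translation": [-0.189,0.097,0],"yaw": 0},{"translation": [-0.189,0.098,0.05],"yaw": 0},{"translation": [-0.19,0.098,0.1],"yaw": 0},{"translation": [-0.19,0.098,0.1],"yaw": 0},{"translation": [0,0,0.2],"yaw": 0},{"translation": [0,0,0.15],"yaw": 0},{"translation": [0,0,0],"yaw": 0}])

```text
time_s: 33.15
position: [425.7, -20.7, 103.9]
ee_rot: [1.0, -0.001, -0.006, -0.002]
contact_force: [-0.6, 0.3, -0.8]
grip_width: 85.8
grip_force: 0.0
```

Call:
step_arm(motion=[{"translation": [0,0,0],"yaw": 0},{"translation": [0,0,0],"yaw": 0},{"translation": [0,0,0],"yaw": 0}])

```text
time_s: 33.45
position: [432.1, -22.1, 111.0]
ee_rot: [1.0, -0.001, 0.002, 0.0]
contact_force: [1.0, -0.2, 0.1]
grip_width: 85.1
grip_force: 0.0
```

```bash
python3 - <<'E'
from h import *
go([431.8,-21.8,46],0)
E
```

```text
pos [432.1 -22.1 111. ] ang -0.1 d [-0.002 -0.002  0.325] yaw -0.001
```

Call:
step_arm(motion=[{"translation": [0,0,0.1],"yaw": 0},{"translation": [0,0,0.1],"yaw": 0},{"translation": [0,0,0.08],"yaw": 0},{"translation": [0,0,0.045],"yaw": 0},{"translation": [0,0,0],"yaw": 0},{"translation": [0,0,0],"yaw": 0},{"translation": [0,0,0],"yaw": 0}])

```text
time_s: 34.15
position: [431.6, -22.1, 45.5]
ee_rot: [1.0, -0.001, 0.001, 0.0]
contact_force: [0.5, -0.7, -0.1]
grip_width: 85.4
grip_force: 0.0
```

Call:
step_arm(motion=[{"translation": [0,0,0],"yaw": 0},{"translation": [0,0,0],"yaw": 0},{"translation": [0,0,0],"yaw": 0},{"translation": [0,0,0],"yaw": 0},{"translation": [0,0,0],"yaw": 0}], fingers=0)

```text
time_s: 34.65
position: [431.6, -22.1, 45.6]
ee_rot: [1.0, -0.001, 0.001, 0.0]
contact_force: [-0.5, 0.5, 6.4]
grip_width: 62.7
grip_force: 43.2
```

Call:
step_arm(motion=[{"translation": [0,0,-0.1],"yaw": 0},{"translation": [0,0,-0.2],"yaw": 0},{"translation": [0,0,-0.2],"yaw": 0},{"translation": [0,0,-0.2],"yaw": 0},{"translation": [0.05,0,-0.2],"yaw": 0},{"translation": [0.05,0,-0.03],"yaw": 0}])

```text
time_s: 35.25
position: [453.6, -22.6, 236.5]
ee_rot: [1.0, -0.001, 0.005, 0.002]
contact_force: [1.0, -0.7, -0.2]
grip_width: 62.5
grip_force: 44.2
```

Call:
step_arm(motion=[{"translation": [0.17,-0.095,0],"yaw": 0},{"translation": [0.17,-0.095,0],"yaw": 0},{"translation": [0.17,-0.095,0],"yaw": 0},{"translation": [0.17,-0.096,0],"yaw": 0},{"translation": [0.17,-0.096,0],"yaw": 0},{"translation": [0.17,-0.096,0],"yaw": 0},{"translation": [0.18,-0.096,0],"yaw": 0},{"translation": [0,0,0],"yaw": 0},{"translation": [0,0,0],"yaw": 0},{"translation": [0,0,0],"yaw": 0}])

```text
time_s: 36.25
position: [690.0, 111.0, 229.2]
ee_rot: [1.0, -0.001, -0.001, 0.0]
contact_force: [-0.4, -0.2, -0.9]
grip_width: 62.5
grip_force: 44.2
```

```bash
python3 - <<'E'
from h import *
go([691.7,112,153],0);print(env.state()['grip_width'])
E
```

```text
pos [690.  111.  229.2] ang -0.1 d [ 0.009 -0.005  0.381] yaw -0.002
62.50418785287469
```

Call:
step_arm(motion=[{"translation": [0.003,-0.004,0.08],"yaw": 0},{"translation": [0,0,0.08],"yaw": 0},{"translation": [0,0,0.08],"yaw": 0},{"translation": [0,0,0.06],"yaw": 0},{"translation": [0,0,0.045],"yaw": 0},{"translation": [0,0,0.025],"yaw": 0},{"translation": [0,0,0.015],"yaw": 0},{"translation": [0,0,0],"yaw": 0},{"translation": [0,0,0],"yaw": 0}])

```text
time_s: 37.15
position: [692.0, 112.2, 154.1]
ee_rot: [1.0, -0.001, 0.001, -0.0]
contact_force: [0.1, -0.4, -0.6]
grip_width: 62.9
grip_force: 44.2
```

Call:
step_arm(motion=[{"translation": [0,0,0],"yaw": 0},{"translation": [0,0,0],"yaw": 0},{"translation": [0,0,0],"yaw": 0},{"translation": [0,0,-0.1],"yaw": 0},{"translation": [0,0,-0.2],"yaw": 0},{"translation": [0,0,-0.2],"yaw": 0},{"translation": [0,0,0],"yaw": 0},{"translation": [0,0,0],"yaw": 0}], fingers=1)

```text
time_s: 37.95
position: [692.3, 112.2, 255.8]
ee_rot: [1.0, -0.001, 0.002, -0.0]
contact_force: [-0.0, 0.7, 0.3]
grip_width: 85.4
grip_force: 0.0
```

```bash
python3 - <<'E'
from h import *
go([432.5,-139.8,140],0);stack(4)
E
```

```text
pos [692.3 112.2 255.8] ang -0.1 d [-1.299  1.263  0.573] yaw -0.001
wrist [(np.float64(692.0), np.float64(109.8), np.float64(30.9), 1842, 181.7)]
scene [(np.float64(693.8), np.float64(112.0), np.float64(30.9), 183, 185.3)]
side [(np.float64(690.5), np.float64(112.1), np.float64(31.0), 277, 183.2)]
```

Call:
step_arm(motion=[{"translation": [-0.143,0.14,0],"yaw": 0},{"translation": [-0.144,0.14,0],"yaw": 0},{"translation": [-0.144,0.14,0],"yaw": 0},{"translation": [-0.144,0.14,0],"yaw": 0},{"translation": [-0.144,0.14,0],"yaw": 0},{"translation": [-0.145,0.14,0.05],"yaw": 0},{"translation": [-0.145,0.14,0.1],"yaw": 0},{"translation": [-0.145,0.14,0.1],"yaw": 0},{"translation": [-0.145,0.14,0.1],"yaw": 0},{"translation": [0,0,0.15],"yaw": 0}])

```text
time_s: 39.1
position: [428.7, -141.5, 152.3]
ee_rot: [1.0, -0.003, -0.0, 0.001]
contact_force: [1.8, -0.1, -0.9]
grip_width: 85.7
grip_force: 0.0
```

Call:
step_arm(motion=[{"translation": [0,0,0.2],"yaw": 0},{"translation": [0,0,0.1],"yaw": 0},{"translation": [0,0,0],"yaw": 0},{"translation": [0,0,0],"yaw": 0},{"translation": [0,0,0],"yaw": 0}])

```text
time_s: 39.6
position: [432.1, -139.7, 94.6]
ee_rot: [1.0, -0.001, 0.001, 0.001]
contact_force: [-0.7, -0.1, 0.1]
grip_width: 85.3
grip_force: 0.0
```

```bash
python3 - <<'E'
from h import *
go([432.5,-139.8,45.5],0)
E
```

```text
pos [ 432.1 -139.7   94.6] ang -0.1 d [0.002 0.    0.245] yaw -0.001
```

Call:
step_arm(motion=[{"translation": [0,0,0.08],"yaw": 0},{"translation": [0,0,0.08],"yaw": 0},{"translation": [0,0,0.05],"yaw": 0},{"translation": [0,0,0.035],"yaw": 0},{"translation": [0,0,0],"yaw": 0},{"translation": [0,0,0],"yaw": 0},{"translation": [0,0,0],"yaw": 0}])

```text
time_s: 40.3
position: [431.8, -139.6, 45.1]
ee_rot: [1.0, -0.001, 0.001, 0.0]
contact_force: [0.2, 0.5, 0.4]
grip_width: 85.2
grip_force: 0.0
```

Call:
step_arm(motion=[{"translation": [0,0,0],"yaw": 0},{"translation": [0,0,0],"yaw": 0},{"translation": [0,0,0],"yaw": 0},{"translation": [0,0,0],"yaw": 0},{"translation": [0,0,0],"yaw": 0}], fingers=0)

```text
time_s: 40.8
position: [432.2, -139.7, 45.8]
ee_rot: [1.0, -0.001, 0.001, 0.0]
contact_force: [-0.8, 0.6, 6.2]
grip_width: 64.2
grip_force: 42.4
```

Call:
step_arm(motion=[{"translation": [0,0,-0.1],"yaw": 0},{"translation": [0,0,-0.2],"yaw": 0},{"translation": [0,0,-0.2],"yaw": 0},{"translation": [0,0,-0.2],"yaw": 0},{"translation": [0.05,-0.05,-0.2],"yaw": 0},{"translation": [0.1,-0.1,-0.16],"yaw": 0}])

```text
time_s: 41.4
position: [461.3, -109.9, 259.2]
ee_rot: [1.0, -0.002, 0.001, 0.001]
contact_force: [0.6, -1.1, -0.2]
grip_width: 63.8
grip_force: 44.2
```

Call:
step_arm(motion=[{"translation": [0.163,-0.158,0],"yaw": 0},{"translation": [0.163,-0.158,0],"yaw": 0},{"translation": [0.164,-0.158,0],"yaw": 0},{"translation": [0.164,-0.158,0],"yaw": 0},{"translation": [0.164,-0.159,0],"yaw": 0},{"translation": [0.164,-0.159,0],"yaw": 0},{"translation": [0.164,-0.159,0],"yaw": 0},{"translation": [0,0,0],"yaw": 0},{"translation": [0,0,0],"yaw": 0},{"translation": [0,0,0],"yaw": 0}])

```text
time_s: 42.4
position: [690.3, 111.4, 256.1]
ee_rot: [1.0, -0.001, -0.0, 0.0]
contact_force: [-0.6, -0.3, -0.6]
grip_width: 63.5
grip_force: 44.2
```

```bash
python3 - <<'E'
from h import *
go([691.7,112,178],0);print(env.state()['grip_width'])
E
```

```text
pos [690.3 111.4 256.1] ang -0.1 d [ 0.007 -0.003  0.391] yaw -0.002
63.51505539647875
```

Call:
step_arm(motion=[{"translation": [0.004,-0.003,0.08],"yaw": 0},{"translation": [0,0,0.08],"yaw": 0},{"translation": [0,0,0.08],"yaw": 0},{"translation": [0,0,0.06],"yaw": 0},{"translation": [0,0,0.045],"yaw": 0},{"translation": [0,0,0.025],"yaw": 0},{"translation": [0,0,0.02],"yaw": 0},{"translation": [0,0,0],"yaw": 0},{"translation": [0,0,0],"yaw": 0}])

```text
time_s: 43.3
position: [692.1, 112.6, 179.0]
ee_rot: [1.0, -0.001, 0.001, 0.0]
contact_force: [0.8, -0.3, -0.4]
grip_width: 63.6
grip_force: 44.2
```

Call:
step_arm(motion=[{"translation": [0,0,0],"yaw": 0},{"translation": [0,0,0],"yaw": 0},{"translation": [0,0,0],"yaw": 0},{"translation": [0,0,-0.1],"yaw": 0},{"translation": [0,0,-0.2],"yaw": 0},{"translation": [0,0,-0.2],"yaw": 0},{"translation": [0,0,0],"yaw": 0},{"translation": [0,0,0],"yaw": 0}], fingers=1)

```text
time_s: 44.1
position: [692.5, 112.7, 280.9]
ee_rot: [1.0, -0.001, 0.002, -0.0]
contact_force: [-0.2, 0.6, -1.2]
grip_width: 85.3
grip_force: 0.0
```

```bash
python3 - <<'E'
from h import *
go([562.3,-161.3,140],0);stack(5)
E
```

```text
pos [692.5 112.7 280.9] ang -0.1 d [-0.651  1.371  0.701] yaw -0.001
wrist [(np.float64(692.2), np.float64(109.7), np.float64(30.9), 1872, 206.7)]
scene [(np.float64(694.2), np.float64(112.1), np.float64(31.1), 192, 207.9)]
side [(np.float64(690.8), np.float64(111.9), np.float64(30.9), 294, 208.0)]
```

Call:
step_arm(motion=[{"translation": [-0.081,0.171,0],"yaw": 0},{"translation": [-0.081,0.171,0],"yaw": 0},{"translation": [-0.081,0.171,0],"yaw": 0},{"translation": [-0.081,0.171,0],"yaw": 0},{"translation": [-0.081,0.171,0.05],"yaw": 0},{"translation": [-0.082,0.172,0.1],"yaw": 0},{"translation": [-0.082,0.172,0.1],"yaw": 0},{"translation": [-0.082,0.172,0.1],"yaw": 0},{"translation": [0,0,0.15],"yaw": 0},{"translation": [0,0,0.2],"yaw": 0}])

```text
time_s: 45.25
position: [560.7, -162.9, 137.6]
ee_rot: [1.0, -0.002, 0.001, 0.0]
contact_force: [0.5, -0.1, -0.2]
grip_width: 85.3
grip_force: 0.0
```

Call:
step_arm(motion=[{"translation": [0,0,0.2],"yaw": 0},{"translation": [0,0,0],"yaw": 0},{"translation": [0,0,0],"yaw": 0},{"translation": [0,0,0],"yaw": 0}])

```text
time_s: 45.65
position: [562.3, -161.9, 100.5]
ee_rot: [1.0, -0.001, 0.002, 0.001]
contact_force: [0.0, 0.2, 0.8]
grip_width: 85.2
grip_force: 0.0
```

```bash
python3 - <<'E'
from h import *
go([562.3,-161.3,45.5],0)
E
```

```text
pos [ 562.3 -161.9  100.5] ang -0.1 d [-0.001 -0.003  0.275] yaw -0.001
```

Call:
step_arm(motion=[{"translation": [0,-0.002,0.09],"yaw": 0},{"translation": [0,0,0.09],"yaw": 0},{"translation": [0,0,0.06],"yaw": 0},{"translation": [0,0,0.035],"yaw": 0},{"translation": [0,0,0],"yaw": 0},{"translation": [0,0,0],"yaw": 0},{"translation": [0,0,0],"yaw": 0}])

```text
time_s: 46.35
position: [561.7, -161.3, 44.4]
ee_rot: [1.0, -0.001, 0.001, 0.0]
contact_force: [-0.0, 0.8, -0.0]
grip_width: 85.6
grip_force: 0.0
```

Call:
step_arm(motion=[{"translation": [0,0,0],"yaw": 0},{"translation": [0,0,0],"yaw": 0},{"translation": [0,0,0],"yaw": 0},{"translation": [0,0,0],"yaw": 0},{"translation": [0,0,0],"yaw": 0}], fingers=0)

```text
time_s: 46.85
position: [562.0, -161.3, 45.0]
ee_rot: [1.0, -0.001, 0.001, 0.0]
contact_force: [0.1, 1.7, 5.7]
grip_width: 63.4
grip_force: 42.9
```

Call:
step_arm(motion=[{"translation": [0,0,-0.1],"yaw": 0},{"translation": [0,0,-0.2],"yaw": 0},{"translation": [0,0,-0.2],"yaw": 0},{"translation": [0,0,-0.2],"yaw": 0},{"translation": [0,0,-0.2],"yaw": 0},{"translation": [0.028,-0.058,-0.2],"yaw": 0},{"translation": [0.05,-0.1,-0.1],"yaw": 0}])

```text
time_s: 47.55
position: [577.5, -130.4, 287.9]
ee_rot: [1.0, -0.002, 0.003, 0.001]
contact_force: [1.3, -1.1, -0.1]
grip_width: 63.5
grip_force: 44.2
```

Call:
step_arm(motion=[{"translation": [0.082,-0.173,0],"yaw": 0},{"translation": [0.082,-0.173,0],"yaw": 0},{"translation": [0.082,-0.173,0],"yaw": 0},{"translation": [0.082,-0.173,0],"yaw": 0},{"translation": [0.081,-0.172,0],"yaw": 0},{"translation": [0.081,-0.173,0],"yaw": 0},{"translation": [0.081,-0.173,0],"yaw": 0},{"translation": [0,0,0],"yaw": 0},{"translation": [0,0,0],"yaw": 0},{"translation": [0,0,0],"yaw": 0}])

```text
time_s: 48.55
position: [690.9, 111.5, 282.8]
ee_rot: [1.0, -0.001, -0.001, 0.0]
contact_force: [0.3, -0.5, -1.0]
grip_width: 63.3
grip_force: 44.2
```

```bash
python3 - <<'E'
from h import *
go([692,112,203],0);print(env.state()['grip_width'])
E
```

```text
pos [690.9 111.5 282.8] ang -0.2 d [ 0.006 -0.003  0.399] yaw -0.002
63.33072670921758
```

Call:
step_arm(motion=[{"translation": [0.004,-0.002,0.08],"yaw": 0},{"translation": [0,0,0.08],"yaw": 0},{"translation": [0,0,0.08],"yaw": 0},{"translation": [0,0,0.06],"yaw": 0},{"translation": [0,0,0.05],"yaw": 0},{"translation": [0,0,0.03],"yaw": 0},{"translation": [0,0,0.02],"yaw": 0},{"translation": [0,0,0],"yaw": 0},{"translation": [0,0,0],"yaw": 0}])

```text
time_s: 49.45
position: [692.5, 112.8, 204.1]
ee_rot: [1.0, -0.001, 0.001, -0.0]
contact_force: [-0.4, -0.1, -0.8]
grip_width: 63.3
grip_force: 44.2
```

Call:
step_arm(motion=[{"translation": [0,0,0],"yaw": 0},{"translation": [0,0,0],"yaw": 0},{"translation": [0,0,0],"yaw": 0},{"translation": [0,0,-0.1],"yaw": 0},{"translation": [0,0,-0.2],"yaw": 0},{"translation": [0,0,-0.2],"yaw": 0},{"translation": [0,0,0],"yaw": 0},{"translation": [0,0,0],"yaw": 0},{"translation": [0,0,0],"yaw": 0}], fingers=1)

```text
time_s: 50.35
position: [691.6, 112.8, 301.9]
ee_rot: [1.0, -0.001, -0.001, 0.0]
contact_force: [-0.4, 0.4, -0.8]
grip_width: 85.4
grip_force: 0.0
```

```bash
python3 - <<'E'
from h import *
go([490,200,300],0);stack(6)
A=[]
for n in('scene','side'):
    p,d=optics.get_image(n);cv2.imwrite(f'pics/{n}F.png',p[:,:,::-1]);A.append(cloud(n,d).reshape(-1,3))
c=RT('wrist');p,d=optics.get_image('wrist');A.append(cloud('wrist',d,c).reshape(-1,3))
for nm,q in zip(('scene','side','wrist'),A):
    q=q[np.isfinite(q[:,0])];q=q[(q[:,2]>58)&(q[:,2]<85)]
    for t,x0,y in(('pl',390,(190,330)),('ha',360,(345,470))):
        for lo in (x0,x0+20,x0+100,x0+180,x0+200):
            z=q[(q[:,0]>lo)&(q[:,0]<lo+20)&(q[:,1]>y[0])&(q[:,1]<y[1])]
            if len(z)>15: print(nm,t,lo+10,len(z),np.round(np.percentile(z[:,1],[5,95]),1),np.median(z[:,2]).round(1))
E
```

```text
pos [691.6 112.8 301.9] ang -0.1 d [-1.009 -0.434  0.012] yaw -0.001
wrist [(np.float64(693.3), np.float64(110.1), np.float64(30.9), 1917, 231.9)]
scene [(np.float64(695.2), np.float64(112.5), np.float64(31.1), 189, 234.5)]
side [(np.float64(691.8), np.float64(112.6), np.float64(31.0), 307, 233.3)]
scene pl 400 49 [229.  267.9] 62.4
scene pl 420 59 [230.9 271.3] 64.5
scene pl 500 24 [277.1 289.9] 65.4
scene pl 580 108 [262.6 300.2] 65.7
scene pl 600 68 [271.9 304.5] 65.2
scene ha 470 54 [396.4 418.8] 71.3
scene ha 550 179 [363.3 436.1] 70.9
scene ha 570 72 [370.3 438.5] 65.8
side pl 400 215 [231.8 271.7] 64.9
side pl 420 223 [233.4 275.8] 65.0
side pl 500 212 [249.6 291.8] 65.0
side pl 580 222 [267.2 304.8] 66.6
side pl 600 203 [275.  306.2] 65.5
side ha 370 355 [408.4 431.5] 71.3
side ha 390 342 [406.8 429.7] 71.3
side ha 470 304 [398.6 421.1] 71.2
side ha 550 589 [369.6 439.2] 72.1
wrist pl 400 108 [225.4 256.9] 63.5
wrist pl 420 175 [228.4 263.3] 64.0
wrist pl 580 491 [260.7 298.8] 65.6
wrist pl 600 343 [270.3 302.3] 64.9
wrist ha 470 98 [392.3 402.2] 68.8
wrist ha 550 787 [361.2 433.4] 70.1
wrist ha 570 94 [408.4 435.6] 64.6
```

View pics/sideF.png

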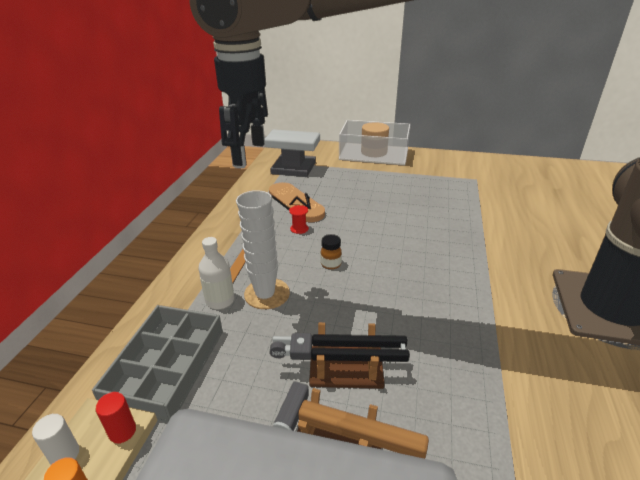

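View pics/sceneF.png

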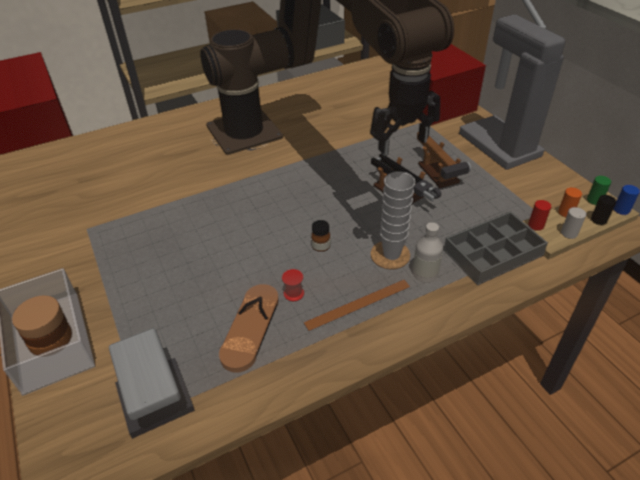

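Both views show all seven cups as one straight stack on the pad (side px 262,250; scene px 395,220). The pliers and hammer lie level in their cradles, and the bystanders are where they started. The top rim measures 232 mm, which is the height of a fully nested stack.

```bash
python3 -c "
from workcell import ticket
print(ticket.finish_job())"
```

```text
the job is handed in; nothing more can be done
None
```

I handed the job in, but it returned no verdict: my last check showed all six loose cups nested on cup_0 on the pad, the hammer and pliers level in their cradles, and the other things where they started.

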